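Drift a microscope foot plate into line and drop in its bolt

ROBOT

A 7-joint arm with a two-finger parallel gripper is mounted at the origin on the work surface. World frame = base frame: x ahead of the robot, y to its left, z up, the work surface at z = 0. Lengths are in mm, angles in rad, forces in N, time in s.
With the tool pointing down it reaches from about 425 to 875 mm from the base axis. Payload 8.4 kg.
Tool frame: the origin (TCP) lies where the fingers leave the gripper's body, on its centre line; the fingertips stand 73 mm ahead of it and the grasp point (between the pads) lies grip_point_offset ahead of it (grip_point_offset is the distance from the TCP to the grasp point, in mm); y points along the fingers, x is the direction in which the jaws open and shut, and the axes are right-handed (so a half turn about y gives the same grasp; the last joint's range is limited). The gripper opens to 85 mm and grips with 20 to 120 N. Pads are 22 mm wide; open, the fingers measure 114 mm over their backs; the gripper's body (76 mm by 85 mm) begins 54 mm behind the grasp point. The pads swing forward as they close: fully open they stand 13 mm farther back than shut.
Start: joints at [-1.375, 0.333, 0.04, 1.465, -0.013, 1.343, -0.059], TCP at [188.859, 621.933, 303.908] pointing down, gripper open.
Joint ranges: [-2.58, 2.58], [-0.38, 2.09], [-1.3, 1.39], [0.25, 2.4], [-1.5, 4.64], [0.08, 2.09], [-2.65, 2.65]. Speed limits (rad/s): [2.22, 2.22, 2.79, 2.79, 3.14, 3.14, 3.14].

INTERFACE

Orientations are given as a unit quaternion [x, y, z, w].
In Python, from plant import state, get_image, finish_job, spot_in, spot_point, grip_point_offset gives the robot as it stands.
- The arm moves only by the tool drive_tool, never from a script. Its argument "targets" is a list of rows, each an object with "gripper": the closure in counts, from 0 (fully open) to 255 (shut); "offset": the shift along the tool's x, y, z each as a share of 0.04 m, from -1 to 1, a list of three; "turn": the turn, a rotation vector about the tool's x, y, z each as a share of 0.15 rad, from -1 to 1, a list of three. A call has 1 to 12 rows; each row shifts and turns the commanded pose from where the row before left it, along the tool's axes as they then stand; what a row does not reach is not made up. A row lasts 1/10 s, in which the tool goes at most 50 mm and 8.59 degrees, less where a joint would pass 70% of its speed; a pose out of reach is approached as far as the arm can. A call with a number of a shift or a turn outside -1 to 1 is refused whole. A call with a gripper value outside its range is refused whole. The fingers move at their own pace and stop on an object; "newtons" is the grip in N (left out, the last holds). Time passes only in rows, so rows that do not move let the fingers close. It gives the time, the measured TCP pose, the force and the opening at its end, in the units of the state.
- state(): the state, without advancing time (a new reading comes with each control period).
- get_image(name): name is "side" or "top" or "wrist"; returns a dict with "image" (420x560x3 uint8, red, green, blue), "depth" (420x560 float32, mm along the optical axis (not along the pixel's ray), 0 where there is no reading), "intrinsics" (3x3 intrinsics, pixels), "rvec" (rotation vector, rad) and "tvec" (3), from world to camera coordinates, as OpenCV has them; the wrist camera has in their place "T_tool_cam" (4x4, takes a point from camera to tool coordinates, whose origin is the TCP and whose axes are the tool frame's). Camera axes: x right, y down, z forward; pixel columns grow to the right and rows downward; lengths in mm; the calibration is good to about 2 mm. The wrist camera is an equidistant fisheye: a pixel r from the principal point sees the ray r / f radians off the axis. A picture is of the moment at which its call begins: read the wrist's pose just before it.
- finish_job(): hands the job in, once; it reports no verdict.
Trained networks look in the newest picture that a camera, given by its name, has taken for a name from the list of things; names that differ only in an ending like _2 or _b are one class to them, and where a whole thing is asked for, a point or a joint stands for the part that bears it (a point fixed in the world has none). Each returns a list of dicts, best first, with "p" (0 to 1); they miss things now and then, are a little off and sometimes report something else, mostly with a low value. They report only what shows in the picture. A call takes as long as a camera call. They do not tell look-alikes from the thing itself.
- spot_in(camera, thing): "rect" ([left, top, right, bottom] in pixels, round what is visible of it).
- spot_point(camera, thing): "at" ([row, column] in pixels: a listed point, or the origin of a listed thing).
The state is a dict: "time": time; "joint_pos": joint angles; "dq": joint speeds; "effort": joint torques, N m; "eef_pos": TCP position; "tool_rot": TCP orientation; "contact_force": force on the tool from outside, world axes, zero at the start; "wrist_torque": the same for the moment, N m; "width": opening from 0.0 (shut) to 1.0 (fully open).
Only numpy, scipy, OpenCV 4.12 (cv2) and the standard library are available. Lean on these libraries where they do the work, as an engineer would, in place of code of your own. Each camera call takes 0.05 s, during which the arm holds its last target.

TASK

The column plate on the white microscope stand has shifted, so its bolt hole no longer lines up with the hole in the stand underneath. Take the tapered drift from the tool block, feel for the place where its point goes through both holes and work it gently down to its shoulder so that it levers the plate into line; then put the drift back upright in the tool block and drop the bolt through the plate into the stand until its head sits flat on the plate. Feel your way gently, never loading the stand with more than 60 N, and leave the other things on the bench where they are.

Things in the scene. Friction and masses are not known exactly. Their poses are not given: they have to be found in the camera images.
- stand: White enamelled microscope stand foot, fixed to the bench, 180 (x) x 230 (y) x 55 mm high; origin at the centre of its underside, z up. The dark column plate lies on it. Stand, plate and bush count as one thing; nothing of it gives under load except that the plate slides.
- stand_top (a point): Centre of the stand's top face, under the plate. Inside the stand here sits a fixed steel bush with a vertical round bore of 18 mm diameter, running the full 55 mm down to the bench. The bore's centre is about 11 mm from this point, in an unknown direction; it is seen only as a sliver through the plate's hole.
- plate_hole (a point): Centre of the 18 mm round hole in the dark steel plate (10 mm thick, 146 x 96 mm), at its top face 65 mm above the bench, z up. The plate slides up to 14 mm each way along the stand's x and y, held by about 5 N of friction in each, stays where it is left and cannot turn or lift. At the start its hole is 10.5 to 11.5 mm off the bore, any direction: its middle looks down on solid bush.
- collar_top (a point): Top centre of the round clamp collar on the plate, 42 mm diameter, 22 mm high, 74 mm from the plate's hole.
- drift_grip (a point): Centre of the drift's square handle (26 x 26 mm, 45 mm tall, flats facing its own x and y). The drift is a steel pin of about 180 g standing handle up in one of the tool block's holes. Below the handle is a flat shoulder (22.5 mm below this point), then a straight shank of 17 mm diameter for 20 mm, then a taper for 36 mm to a 3 mm wide tip. z points up.
- drift_tip (a point): The small end of the drift's taper, 78.5 mm below the centre of its handle and 56 mm below its shoulder.
- bolt_grip (a point): Centre of the bolt's square head (28 x 28 mm, 28 mm tall, flats facing its own x and y). The bolt is a steel thumb bolt of about 150 g with a smooth shank of 16 mm diameter, 45 mm long, chamfered 1.5 mm at its foot, standing head up in the other hole of the tool block. z points up. It simply drops in: no turning.
- bolt_seat (a point): Centre of the underside of the bolt's head, 14 mm below the head's centre; the shank begins here.
- rack_hole0 (a point): Mouth of one of the two 20 mm holes, straight through the tool block, a fixed grey plastic block 70 x 150 x 65 mm; the point is at the block's top face, 65 mm above the bench. The two holes are 80 mm apart. The drift rests on its shoulder in one of them, the bolt on its head in the other.
- rack_hole1 (a point): Mouth of the other 20 mm hole of the tool block, as rack_hole0.
- eyepiece: Bystander: a loose eyepiece standing on the bench, 42 mm diameter, 62 mm tall; origin at the centre of its underside.
- slide_box: Bystander: a closed box of glass slides, 87 x 102 x 35 mm; origin at the centre of its underside.
- jar: Bystander: a small amber jar with a black cap, 48 mm diameter, 60 mm tall; origin at the centre of its underside.
Things that resemble listed ones, but are neither listed nor needed, are in the scene too. Leave any orange look-alike of the part that bears rack_hole0 alone.

How it is judged:
By the outcome, as a careful person would: the job done as asked, in the order asked, and still so for the second after the job is handed in, with the robot touching nothing.
It also fails if it takes over 72 s, if anything falls off the work surface, if the arm or the gripper's body presses on something with over 40 N, if the wrist force passes 120 N, or if a joint passes its speed limit or range.

## Working session

There is one attempt and no reset: what is moved stays moved. The work goes in short steps, Python scripts to look and compute and a tool call to move; the robot and the scene stay as the last step left them, time stands still between calls to the robot, and variables do not carry over. Pictures are saved under pics/ and viewed, and the job is handed in when it is done.

Besides the shell and the picture viewer there is one more tool, called as a command line: name --argument value ..., lists and objects as JSON in quotes. drive_tool: Moves the arm, as the interface text tells. Its arguments: {"type":"object","properties":{"targets":{"type":"array"},"newtons":{"type":"number"}},"required":["targets"]}

```bash
ls; mkdir -p pics; cat > h.py <<'E'
import numpy as np, cv2
from scipy.spatial.transform import Rotation as R
from plant import *
def save(n,im): cv2.imwrite('pics/'+n+'.png',cv2.cvtColor(im,cv2.COLOR_RGB2BGR))
def w(d,row,col,z=None,dep=None):
    K=d['intrinsics'];Rm=R.from_rotvec(np.ravel(d['rvec'])).as_matrix();t=np.ravel(d['tvec'])
    ray=Rm.T@np.array([(col-K[0,2])/K[0,0],(row-K[1,2])/K[1,1],1]);o=-Rm.T@t
    if z is None: return o+ray*dep
    return o+ray*(z-o[2])/ray[2]
def ds(d,row,col):
    r,c=int(round(row)),int(round(col)); return d['depth'][r,c]
E
python3 - <<'E'
from h import *
s=state();print(s['time'],s['eef_pos'],s['tool_rot'],s['contact_force'],s['width'],grip_point_offset)
for c in ['top','side','wrist']:
    d=get_image(c);save(c+'0',d['image'])
    print(c,d['intrinsics'].tolist())
    np.save(c+'0.npy',d,allow_pickle=True)
    for t in ['stand','plate_hole','collar_top','drift_grip','bolt_grip','rack_hole0','eyepiece','slide_box','jar','stand_top']:
        for p in spot_point(c,t)[:4]:
            if c!='wrist':
                de=ds(d,*p['at']);print(t,round(p['p'],2),np.round(p['at']),np.round(w(d,*p['at'],dep=de)))
            else: print(t,round(p['p'],2),np.round(p['at']))
E
```

```text
pics
0.0 [188.77884421 621.625213   303.01284319] [ 0.56839655  0.42069098 -0.42157712 -0.56764178] [-0.13817611 -0.59640517 -0.16619239] 1.0020696799594098 53.900000000000006
top [[501.63811041384093, 0.0, 279.1111643795742], [0.0, 501.63811041384093, 205.63306122621233], [0.0, 0.0, 1.0]]
stand 0.56 [241. 357.] [ 503. -170.   59.]
plate_hole 0.77 [244. 359.] [ 495. -176.   61.]
plate_hole 0.22 [141. 291.] [778.   5.  30.]
collar_top 0.78 [243. 332.] [ 495. -103.   84.]
drift_grip 0.61 [226. 222.] [532. 181. 111.]
bolt_grip 0.67 [235. 251.] [511. 107.  97.]
rack_hole0 0.97 [304. 253.] [331. 102.   2.]
rack_hole0 0.94 [303. 164.] [334. 338.  20.]
rack_hole0 0.81 [291. 133.] [363. 415.  43.]
rack_hole0 0.65 [226. 222.] [530. 180. 110.]
eyepiece 0.53 [149. 370.] [ 751. -210.   61.]
slide_box 0.55 [140. 290.] [781.   8.  33.]
jar 0.58 [150. 218.] [742. 203.  59.]
stand_top 0.68 [241. 356.] [ 501. -168.   67.]
side [[379.7313820018527, 0.0, 274.98955001535944], [0.0, 379.7313820018527, 213.23792102925205], [0.0, 0.0, 1.0]]
stand 0.79 [174. 336.] [482. -94.  88.]
plate_hole 0.69 [155. 336.] [ 511. -185.   58.]
collar_top 0.94 [165. 330.] [ 503. -114.   87.]
drift_grip 0.68 [257. 262.] [526. 187. 112.]
drift_grip 0.27 [165. 329.] [ 505. -111.   89.]
drift_grip 0.24 [153. 338.] [ 506. -187.   65.]
drift_grip 0.2 [139. 250.] [ 757. -201.   14.]
bolt_grip 0.78 [237. 287.] [509. 117.  95.]
rack_hole0 0.97 [268. 264.] [518. 197.  95.]
rack_hole0 0.95 [354. 186.] [576. 374.  48.]
rack_hole0 0.91 [241. 289.] [503. 122.  90.]
rack_hole0 0.84 [295. 348.] [343. 516. 675.]
eyepiece 0.88 [142. 251.] [ 758. -204.    1.]
slide_box 0.62 [187. 202.] [766.  25.  36.]
jar 0.82 [253. 162.] [742. 217.  33.]
stand_top 0.78 [160. 337.] [ 500. -162.   64.]
wrist [[325.19226210127806, 0.0, 275.2002466324851], [0.0, 325.19226210127806, 211.26981034079267], [0.0, 0.0, 1.0]]
rack_hole0 0.64 [355. 103.]
rack_hole0 0.62 [363.  14.]
```

View pics/top0.png

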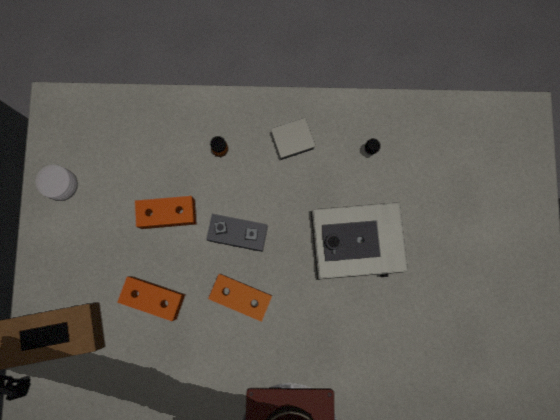

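View pics/side0.png

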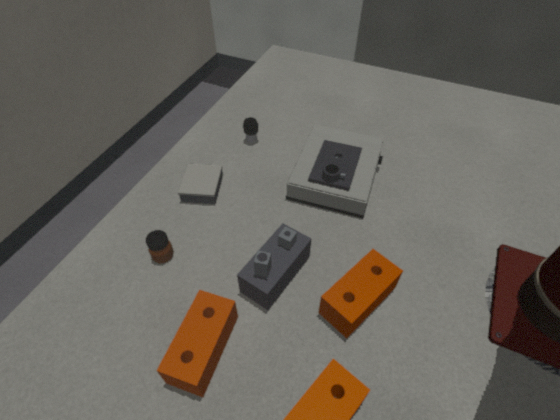

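View pics/wrist0.png

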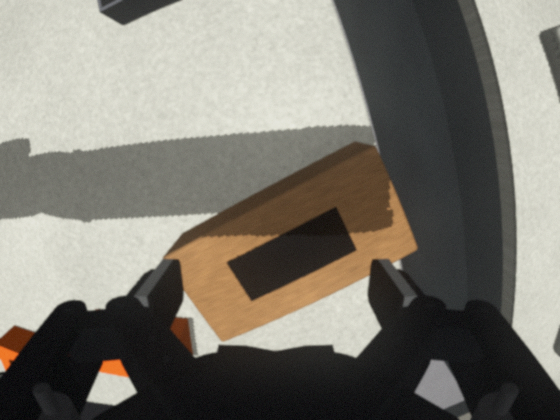

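The top view shows four blocks: grey at pixel (col 237, row 232) and orange at (165,212), (150,298) and (240,297). Only the grey one fits the description, and it holds both tools. I'll confirm it in an enlarged crop.

```bash
python3 - <<'E'
from h import *
d=np.load('top0.npy',allow_pickle=True).item()
im=d['image']
a=cv2.resize(im[200:265,195:280],None,fx=6,fy=6,interpolation=cv2.INTER_CUBIC)
b=cv2.resize(im[195:290,305:415],(int(110*390/95),390),interpolation=cv2.INTER_CUBIC)[:, :]
save('crop1',cv2.resize(np.hstack([a,b[:390]]),(790,int(390*790/(a.shape[1]+b.shape[1])))))
d2=np.load('side0.npy',allow_pickle=True).item()
e=cv2.resize(d2['image'][120:310,230:390],None,fx=3,fy=3,interpolation=cv2.INTER_CUBIC);save('crop2',e)
# block orientation from color/top depth
P=np.array([[w(d,r,c,dep=d['depth'][r,c]) for c in range(195,280)] for r in range(200,265)])
m=(P[...,2]>55)&(P[...,2]<74); q=P[m]; print(len(q),cv2.minAreaRect(q[:,:2].astype(np.float32)),np.median(q[:,2]))
m=(P[...,2]>105); q=P[m];print('drift',len(q),cv2.minAreaRect(q[:,:2].astype(np.float32)),np.median(q[:,2]),q.mean(0))
m=(P[...,2]>85)&(P[...,1]<140); q=P[m];print('bolt',len(q),cv2.minAreaRect(q[:,:2].astype(np.float32)),np.median(q[:,2]),q.mean(0))
P=np.array([[w(d,r,c,dep=d['depth'][r,c]) for c in range(305,415)] for r in range(195,290)])
m=(P[...,2]>45)&(P[...,2]<75); q=P[m]; print('stand',cv2.minAreaRect(q[:,:2].astype(np.float32)))
m=(P[...,2]>78); q=P[m];print('collar',len(q),cv2.minAreaRect(q[:,:2].astype(np.float32)),q.mean(0))
E
```

```text
1275 ((522.5454711914062, 145.62657165527344), (150.24591064453125, 70.44628143310547), 79.63166809082031) 64.74774563889582
drift 121 ((465.2056579589844, 131.50576782226562), (197.97116088867188, 33.096763610839844), 39.86905288696289) 110.34351218033771 [512.33677424 167.54230859 277.70848625]
bolt 139 ((463.2642822265625, 91.12308502197266), (141.7672119140625, 33.32395553588867), 16.1957950592041) 92.79649495368585 [501.65061702 100.35516543 240.68834427]
stand ((506.29461669921875, -179.55418395996094), (186.24606323242188, 236.8187255859375), 5.441500186920166)
collar 254 ((444.9190979003906, -41.38922119140625), (46.693603515625, 208.2855224609375), 37.619667053222656) [481.74234362 -80.31461027 290.19192001]
```

View pics/crop1.png

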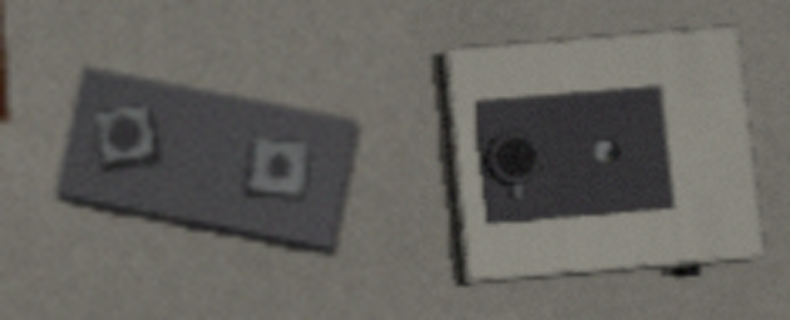

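View pics/crop2.png

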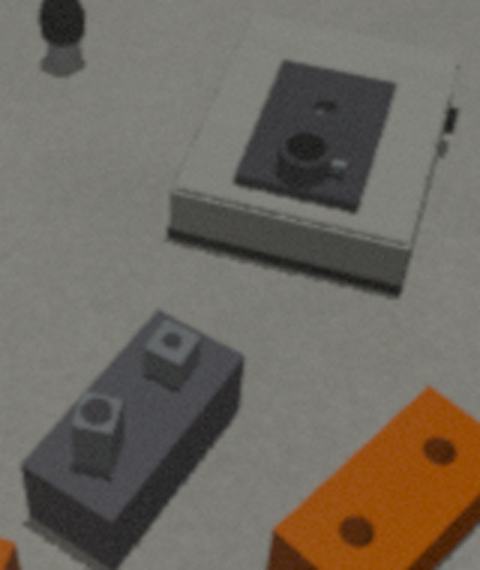

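drive_tool --targets '[{"gripper": 0,"offset": [-0.6,0,-0.85],"turn": [0,0,0]},{"gripper": 0,"offset": [-0.6,0,-0.85],"turn": [0,0,0]},{"gripper": 0,"offset": [-0.6,0,-0.85],"turn": [0,0,0]},{"gripper": 0,"offset": [-0.6,0,-0.85],"turn": [0,0,0]},{"gripper": 0,"offset": [-0.6,0,-0.85],"turn": [0,0,0]},{"gripper": 0,"offset": [-0.6,0,-0.85],"turn": [0,0,0]},{"gripper": 0,"offset": [-0.6,0,-0.85],"turn": [0,0,0]},{"gripper": 0,"offset": [-0.6,0,-0.85],"turn": [0,0,0]},{"gripper": 0,"offset": [-0.6,0,-0.85],"turn": [0,0,0]},{"gripper": 0,"offset": [-0.6,0,-0.85],"turn": [0,0,0]},{"gripper": 0,"offset": [-0.6,0,-0.85],"turn": [0,0,0]},{"gripper": 0,"offset": [-0.6,0,-0.85],"turn": [0,0,0]}]'

```text
time: 2.85
eef_pos: [496.4, 226.3, 304.2]
tool_rot: [-0.568, -0.421, 0.421, 0.568]
contact_force: [0.8, 1.8, -0.3]
width: 0.998
```

```bash
cat >> h.py <<'E'
def pose():
    s=state(); return np.array(s['eef_pos']),R.from_quat(s['tool_rot']).as_matrix(),s
def wray(d,row,col,p,Rm):
    K=d['intrinsics'];T=np.array(d['T_tool_cam'])
    x,y=col-K[0,2],row-K[1,2];r=np.hypot(x,y);th=r/K[0,0]
    v=np.array([np.sin(th)*x/max(r,1e-9),np.sin(th)*y/max(r,1e-9),np.cos(th)])
    return p+Rm@T[:3,3],Rm@T[:3,:3]@v,v
def ww(d,row,col,p,Rm,z=None,dep=None):
    o,v,vc=wray(d,row,col,p,Rm)
    return o+v*((z-o[2])/v[2] if z is not None else dep/vc[2])
def wcloud(d,p,Rm):
    K=d['intrinsics'];T=np.array(d['T_tool_cam']);h,wd=d['depth'].shape
    c,r=np.meshgrid(np.arange(wd),np.arange(h));x=c-K[0,2];y=r-K[1,2];rr=np.hypot(x,y)+1e-9;th=rr/K[0,0]
    v=np.stack([np.sin(th)*x/rr,np.sin(th)*y/rr,np.cos(th)],-1)
    v=v*(d['depth']/v[...,2])[...,None]
    return (v@T[:3,:3].T+T[:3,3])@Rm.T+p
def go(target,p,Rm):
    print('tool offs mm (x,y,z)',np.round(Rm.T@(np.array(target)-p),1))
E
python3 - <<'E'
from h import *
p,Rm,s=pose();d=get_image('wrist');save('w1',d['image']);print(p,np.round(Rm,3).tolist(),s['contact_force'])
print(np.round(d['T_tool_cam'],3).tolist())
np.save('w1.npy',dict(d=d,p=p,R=Rm),allow_pickle=True)
for t,z in [('drift_grip',87.5),('bolt_grip',79),('plate_hole',65)]:
    for q in spot_point('wrist',t)[:3]: print(t,round(q['p'],2),np.round(q['at']),np.round(ww(d,*q['at'],p,Rm,z=z),1),np.round(ww(d,*q['at'],p,Rm,dep=ds(d,*q['at'])),1))
E
```

```text
[496.4096251  226.30306422 304.23814688] [[0.291, 0.001, -0.957], [0.957, 0.001, 0.291], [0.001, -1.0, -0.0]] [ 0.80554199  1.79970526 -0.27002576]
[[1.0, 0.001, -0.0, 0.217], [0.001, -0.262, 0.965, -69.774], [0.001, -0.965, -0.262, 66.721], [0.0, 0.0, 0.0, 1.0]]
drift_grip 0.91 [240. 240.] [524.8 183.3  87.5] [517.5 188.3 110.3]
bolt_grip 0.78 [250. 166.] [515.8 104.6  79. ] [511.8 111.4  93.2]
plate_hole 0.74 [285.   9.] [ 507.1 -174.9   65. ] [ 509.  -185.6   57.2]
```

View pics/w1.png

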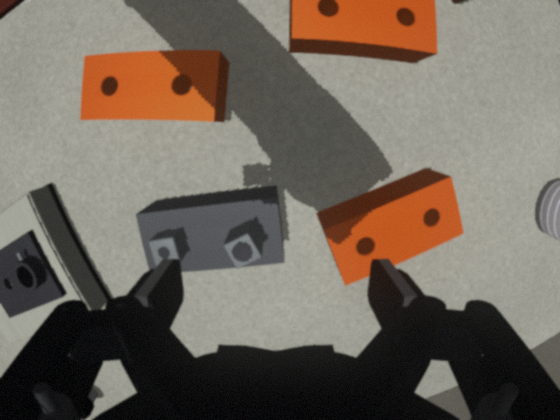

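The wrist view shows the grey block with the drift at about (col 241, row 250) and the bolt at (164,250). I'll get the handle poses from the depth.

```bash
python3 - <<'E'
from h import *
g=np.load('w1.npy',allow_pickle=True).item();d,p,Rm=g['d'],g['p'],g['R']
P=wcloud(d,p,Rm)
def rect(n,c,zl,zh,rad):
    m=(np.hypot(P[...,0]-c[0],P[...,1]-c[1])<rad)&(P[...,2]>zl)&(P[...,2]<zh);q=P[m]
    print(n,len(q),np.round(q.mean(0),1),cv2.minAreaRect(q[:,:2].astype(np.float32)))
rect('drift',(528,185),105,115,30);rect('bolt',(514,106),89,98,32);
rect('block',(522,145),60,70,100)
im=d['image'];save('c3',cv2.resize(im[170:290,120:300],None,fx=4,fy=4,interpolation=cv2.INTER_CUBIC))
E
```

```text
drift 834 [526.7 187.  109.8] ((527.4007568359375, 186.49725341796875), (26.60831642150879, 26.384143829345703), 11.335704803466797)
bolt 601 [510.7 109.2  92.6] ((512.5675659179688, 108.36901092529297), (28.39615821838379, 26.927515029907227), 83.57415771484375)
block 6508 [515.8 155.4  64.7] ((520.9058837890625, 146.95016479492188), (150.94558715820312, 70.86579895019531), 79.78912353515625)
```

View pics/c3.png

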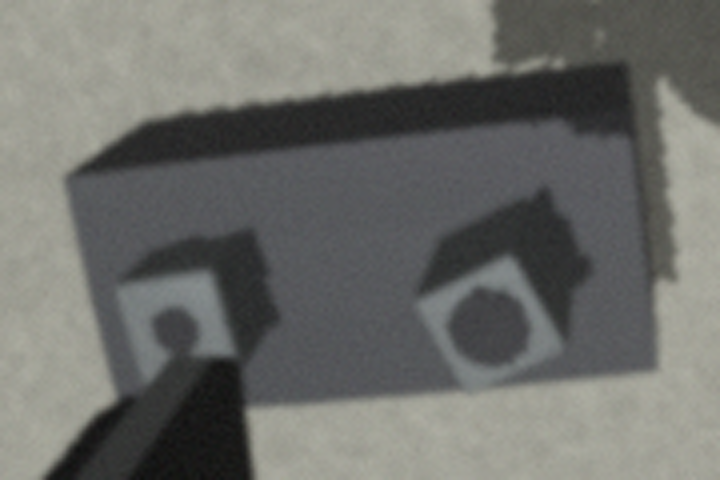

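drive_tool --targets '[{"gripper": 60,"offset": [-0.36,0,-0.515],"turn": [0,0,0]},{"gripper": 60,"offset": [-0.36,0,-0.515],"turn": [0,0,0]},{"gripper": 60,"offset": [0,0.32,0],"turn": [0,0.9,0]},{"gripper": 60,"offset": [0,0.32,0],"turn": [0,0.9,0]},{"gripper": 60,"offset": [0,0.32,0],"turn": [0,0.9,0]},{"gripper": 60,"offset": [0,0.32,0],"turn": [0,0.9,0]},{"gripper": 60,"offset": [0,0.32,0],"turn": [0,0.9,0]},{"gripper": 60,"offset": [0,0.32,0],"turn": [0,0.9,0]},{"gripper": 60,"offset": [0,0.32,0],"turn": [0,0.9,0]},{"gripper": 60,"offset": [0,0.32,0],"turn": [0,0.89,0]},{"gripper": 60,"offset": [0,0,0],"turn": [0,0,0]}]'

```text
time: 4.15
eef_pos: [525.0, 189.7, 199.9]
tool_rot: [0.704, 0.069, -0.071, -0.703]
contact_force: [-0.8, 0.3, 1.0]
width: 0.766
```

```bash
python3 - <<'E'
from h import *
p,Rm,s=pose();d=get_image('wrist');save('w2',d['image']);print(p,np.round(Rm,3).tolist(),s['contact_force'],s['width'],np.degrees(np.arctan2(Rm[1,0],Rm[0,0])))
print(np.round(s['joint_pos'],2))
P=wcloud(d,p,Rm)
def rect(n,c,zl,zh,rad):
    m=(np.hypot(P[...,0]-c[0],P[...,1]-c[1])<rad)&(P[...,2]>zl)&(P[...,2]<zh);q=P[m]
    print(n,len(q),np.round(q.mean(0),1),cv2.minAreaRect(q[:,:2].astype(np.float32)))
rect('drift',(528,185),106,114,21);rect('bolt',(514,106),89,98,24);
rect('block',(522,145),60,70,100)
go((527.4,186.4,145),p,Rm)
E
```

```text
[525.02185526 189.7026122  199.86747844] [[0.98, -0.003, -0.197], [0.197, -0.001, 0.98], [-0.003, -1.0, -0.001]] [-0.79707758  0.25779939  1.03697086] 0.7662613832229651 11.339357808255643
[-0.87  0.24  0.51  1.84 -0.13  1.09 -0.11]
drift 2158 [527.7 187.7 110. ] ((528.044189453125, 186.486083984375), (25.6113338470459, 26.572118759155273), 10.03353500366211)
bolt 692 [513.  116.4  92.4] ((513.928955078125, 109.84825134277344), (25.255775451660156, 28.292757034301758), 83.35323333740234)
block 12775 [521.8 165.2  64.8] ((520.8521118164062, 146.99893188476562), (150.47079467773438, 70.6083755493164), 79.7333984375)
tool offs mm (x,y,z) [ 1.8 54.9 -3.7]
```

View pics/w2.png

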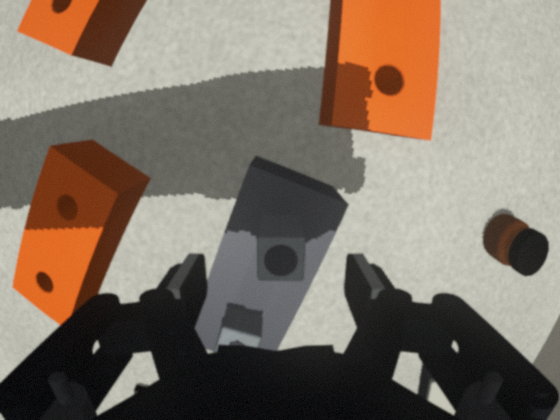

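The drift handle (280,258) sits between the pads with its flats parallel to them. I'll descend and grip.

drive_tool --targets '[{"gripper": 60,"offset": [0.06,0.3,-0.09],"turn": [0,0,0]},{"gripper": 60,"offset": [0,0.35,0],"turn": [0,0,0]},{"gripper": 60,"offset": [0,0.35,0],"turn": [0,0,0]},{"gripper": 60,"offset": [0,0.35,0],"turn": [0,0,0]},{"gripper": 60,"offset": [0,0,0],"turn": [0,0,0]},{"gripper": 255,"offset": [0,0,0],"turn": [0,0,0]},{"gripper": 255,"offset": [0,0,0],"turn": [0,0,0]},{"gripper": 255,"offset": [0,0,0],"turn": [0,0,0]},{"gripper": 255,"offset": [0,0,0],"turn": [0,0,0]},{"gripper": 255,"offset": [0,0,0],"turn": [0,0,0]},{"gripper": 255,"offset": [0,0,0],"turn": [0,0,0]}]' --newtons 80

```text
time: 5.3
eef_pos: [530.1, 185.3, 148.3]
tool_rot: [-0.703, -0.07, 0.069, 0.704]
contact_force: [-1.2, -0.4, 6.7]
width: 0.29
```

```bash
python3 - <<'E'
from h import *
p,Rm,s=pose();d=get_image('wrist');save('w3',d['image']);print(p,np.round(Rm,4).tolist(),s['contact_force'],s['width']*85,s['wrist_torque'])
E
```

```text
[530.0976773  185.34518832 148.31520182] [[0.9806, 0.0011, -0.1962], [0.1962, 0.0007, 0.9806], [0.0012, -1.0, 0.0005]] [-1.21139119 -0.3697251   6.6736102 ] 24.65848155786428 [-0.16437879  0.29807117 -0.03722529]
```

View pics/w3.png

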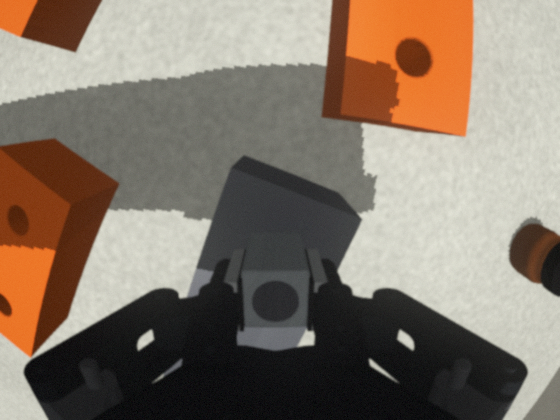

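drive_tool --targets '[{"gripper": 255,"offset": [0,-0.4,0],"turn": [0,0,0]},{"gripper": 255,"offset": [0,-0.75,0],"turn": [0,0,0]},{"gripper": 255,"offset": [0,-0.75,0],"turn": [0,0,0]},{"gripper": 255,"offset": [0,-0.75,0],"turn": [0,0,0]},{"gripper": 255,"offset": [0,0,0],"turn": [0,0,0]}]'

```text
time: 5.85
eef_pos: [531.3, 185.6, 257.5]
tool_rot: [-0.703, -0.072, 0.068, 0.705]
contact_force: [0.2, 0.6, -2.1]
width: 0.297
```

drive_tool --targets '[{"gripper": 255,"offset": [-0.24,0,-0.95],"turn": [0,0,0]},{"gripper": 255,"offset": [-0.24,0,-0.95],"turn": [0,0,0]},{"gripper": 255,"offset": [-0.24,0,-0.95],"turn": [0,0,0]},{"gripper": 255,"offset": [-0.24,0,-0.95],"turn": [0,0,0]},{"gripper": 255,"offset": [-0.24,0,-0.95],"turn": [0,0,0]},{"gripper": 255,"offset": [-0.24,0,-0.95],"turn": [0,0,0]},{"gripper": 255,"offset": [-0.24,0,-0.95],"turn": [0,0,0]},{"gripper": 255,"offset": [-0.24,0,-0.95],"turn": [0,0,0]},{"gripper": 255,"offset": [-0.24,0,-0.95],"turn": [0,0,0]},{"gripper": 255,"offset": [-0.24,0,-0.95],"turn": [0,0,0]},{"gripper": 255,"offset": [-0.24,0,-0.95],"turn": [0,0,0]},{"gripper": 255,"offset": [0,0.5,0],"turn": [0,0,0]}]'

```text
time: 7.05
eef_pos: [507.1, -252.0, 234.9]
tool_rot: [0.705, 0.068, -0.066, -0.702]
contact_force: [-0.8, -0.6, -2.6]
width: 0.294
```

drive_tool --targets '[{"gripper": 255,"offset": [0,0,0],"turn": [0,0,0]}]'

```text
time: 7.15
eef_pos: [506.4, -245.8, 230.8]
tool_rot: [-0.703, -0.067, 0.07, 0.704]
contact_force: [-0.5, 0.6, -1.9]
width: 0.289
```

```bash
python3 - <<'E'
from h import *
p,Rm,s=pose();d=get_image('wrist');save('w4',d['image']);print(s['time'],p,np.round(Rm,4).tolist(),s['contact_force'],s['width']*85,s['dq'])
np.save('w4.npy',dict(d=d,p=p,R=Rm),allow_pickle=True)
for t,z in [('plate_hole',65),('collar_top',87),('stand_top',55),('drift_tip',100)]:
    for q in spot_point('wrist',t)[:3]: print(t,round(q['p'],2),np.round(q['at'],1),np.round(ww(d,*q['at'],p,Rm,z=z),1),np.round(ww(d,*q['at'],p,Rm,dep=ds(d,*q['at'])),1))
E
```

```text
7.15 [ 506.39877521 -245.77895369  230.7589898 ] [[0.981, -0.0045, -0.1938], [0.1938, 0.0006, 0.981], [-0.0043, -1.0, 0.0015]] [-0.49705321  0.62551632 -1.87638435] 24.58327156751944 [-0.0362636  -0.02816535 -0.02017963 -0.02819441  0.01779732  0.04307698
 -0.02624901]
plate_hole 0.81 [128.2 290.2] [ 503.3 -180.6   65. ] [ 503.8 -180.6   53.8]
collar_top 0.9 [ 21.1 307. ] [ 499.  -106.7   87. ] [ 499.1 -106.5   86.6]
stand_top 0.97 [123.7 291. ] [ 503.7 -177.1   55. ] [ 503.6 -177.2   55.9]
stand_top 0.15 [220.  501.6] [ 716.5 -212.3   55. ] [ 748.8 -217.    19.4]
drift_tip 0.7 [222.  275.9] [ 505.  -240.8  100. ] [ 505.2 -241.7   97. ]
```

View pics/w4.png

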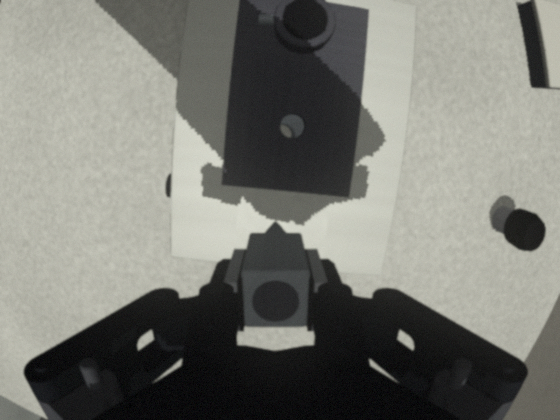

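```bash
python3 - <<'E'
from h import *
g=np.load('w4.npy',allow_pickle=True).item();d,p,Rm=g['d'],g['p'],g['R']
im=d['image'];c=im[105:150,268:318].astype(float);c=np.clip((c-20)*2.2,0,255).astype(np.uint8)
save('c4',cv2.resize(c,None,fx=12,fy=12,interpolation=cv2.INTER_CUBIC))
P=wcloud(d,p,Rm)
print(np.round(P[112:142:2,278:306:2,2]).astype(int))
E
```

```text
[[64 65 66 65 66 66 64 64 66 65 65 66 66 65]
 [65 66 64 65 64 65 56 57 59 65 66 65 64 64]
 [66 64 66 64 55 55 54 56 55 55 55 64 65 65]
 [65 64 64 56 54 54 55 55 55 55 54 54 64 66]
 [64 64 55 55 55 55 56 55 55 55 54 56 55 65]
 [65 66 55 56 55 56 55 54 57 55 55 56 55 62]
 [65 64 52 54 55 55 54 56 54 56 55 54 54 59]
 [66 65  1 -1 16 53 54 54 55 54 55 54 54 58]
 [64 65 -1  0 -1  6 54 55 54 55 54 55 54 60]
 [65 64  1  0  0  0 19 53 55 56 54 54 54 65]
 [65 65 64  0  0  0  0 35 55 54 55 55 56 66]
 [64 65 65  0  0 -1  0 29 53 54 53 58 65 64]
 [65 64 65 65  0 -1 -1 31 54 54 61 64 65 65]
 [65 65 67 64 64 66 63 64 64 65 65 65 66 66]
 [65 64 65 64 64 66 64 65 64 64 65 65 65 66]]
```

View pics/c4.png

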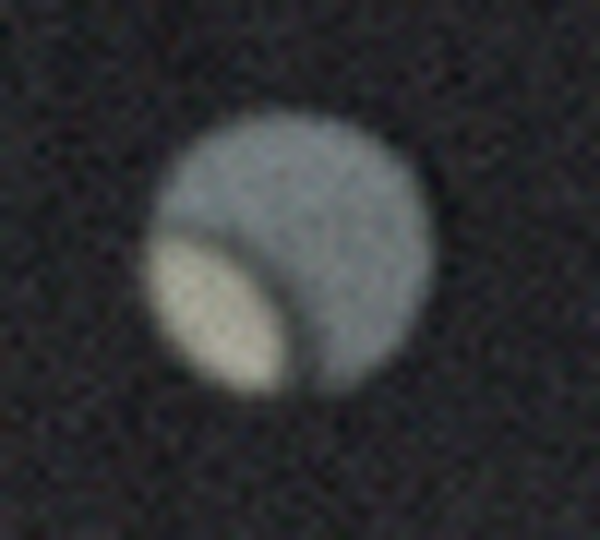

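```bash
cat > fit.py <<'E'
from h import *
from scipy.optimize import minimize
def fit(d,p,Rm,win,show=True):
    P=wcloud(d,p,Rm);r0,r1,c0,c1=win
    Z=P[r0:r1,c0:c1,2]
    A=np.array([[ww(d,r,c,p,Rm,z=65)[:2] for c in range(c0,c1)] for r in range(r0,r1)])
    B=np.array([[ww(d,r,c,p,Rm,z=55)[:2] for c in range(c0,c1)] for r in range(r0,r1)])
    inhole=Z<60; deep=Z<45
    h0=A[inhole].mean(0); b0=B[deep].mean(0)
    sg=lambda x:1/(1+np.exp(-np.clip(x/0.4,-50,50)))
    def cost(v):
        h,b=v[:2],v[2:]
        ih=sg(9-np.linalg.norm(A-h,axis=-1)); i2=sg(9-np.linalg.norm(B-h,axis=-1)); ib=sg(9-np.linalg.norm(B-b,axis=-1))
        return ((ih*i2-inhole)**2).sum()+((ih*i2*ib-deep)**2).sum()
    best=min((minimize(cost,[*h0,*(h0+11*np.array([np.cos(a),np.sin(a)]))],method='Nelder-Mead',options=dict(maxiter=2000,xatol=.01,fatol=.01)) for a in np.arange(0,6.28,.785)),key=lambda o:o.fun)
    v=best.x;print('hole',np.round(v[:2],2),'bore',np.round(v[2:],2),'off',np.round(v[2:]-v[:2],2),np.linalg.norm(v[2:]-v[:2]),'cost',best.fun,inhole.sum(),deep.sum())
    return v
if __name__=='__main__':
    g=np.load('w4.npy',allow_pickle=True).item();d,p,Rm=g['d'],g['p'],g['R']
    fit(d,p,Rm,(105,150,268,318))
    P=wcloud(d,p,Rm);im=d['image'].astype(int)
    # stand rect & plate rect
    m=(P[...,2]>52)&(P[...,2]<58)&(abs(P[...,0]-500)<150)&(abs(P[...,1]+180)<150);print('stand',cv2.minAreaRect(P[m][:,:2].astype(np.float32)))
    m=(P[...,2]>62)&(P[...,2]<68)&(abs(P[...,0]-500)<80)&(abs(P[...,1]+150)<75);print('plate',cv2.minAreaRect(P[m][:,:2].astype(np.float32)))
    # held drift points
    for r in range(222,240,3): print(r,[np.round(P[r,c],0).tolist() for c in (272,275,278)])
E
python3 fit.py
```

```text
hole [ 504.59 -178.51] bore [ 498.31 -187.98] off [-6.28 -9.48] 11.368624674622454 cost 29.997420469308807 450 108
stand ((504.6099853515625, -178.5886688232422), (183.87208557128906, 233.26954650878906), 5.661208629608154)
plate ((501.9502868652344, -153.50619506835938), (96.8203353881836, 146.57565307617188), 5.778347969055176)
222 [[505.0, -255.0, 54.0], [505.0, -242.0, 97.0], [509.0, -254.0, 55.0]]
225 [[502.0, -240.0, 110.0], [504.0, -239.0, 114.0], [506.0, -239.0, 111.0]]
228 [[502.0, -237.0, 126.0], [504.0, -236.0, 127.0], [505.0, -236.0, 125.0]]
231 [[502.0, -237.0, 132.0], [504.0, -236.0, 133.0], [505.0, -236.0, 131.0]]
234 [[501.0, -232.0, 150.0], [503.0, -232.0, 151.0], [504.0, -231.0, 151.0]]
237 [[502.0, -232.0, 155.0], [503.0, -232.0, 155.0], [504.0, -231.0, 155.0]]
```

```bash
python3 - <<'E'
from h import *
g=np.load('w4.npy',allow_pickle=True).item();d,p,Rm=g['d'],g['p'],g['R']
im=d['image'];c=im[205:250,250:300].astype(float);c=np.clip(c*1.5,0,255).astype(np.uint8)
save('c5',cv2.resize(c,None,fx=12,fy=12,interpolation=cv2.INTER_CUBIC))
t=ww(d,222,275.5,p,Rm,z=91.5);print(t, Rm.T@(t-p))
go(p+np.array([501.45,-183.25,73])-t,p,Rm)
E
```

```text
[ 505.21511621 -243.45444523   91.5       ] [-1.13505053e-01  1.39264377e+02  2.30024617e+00]
tool offs mm (x,y,z) [ 8.1 18.6 59.8]
```

View pics/c5.png

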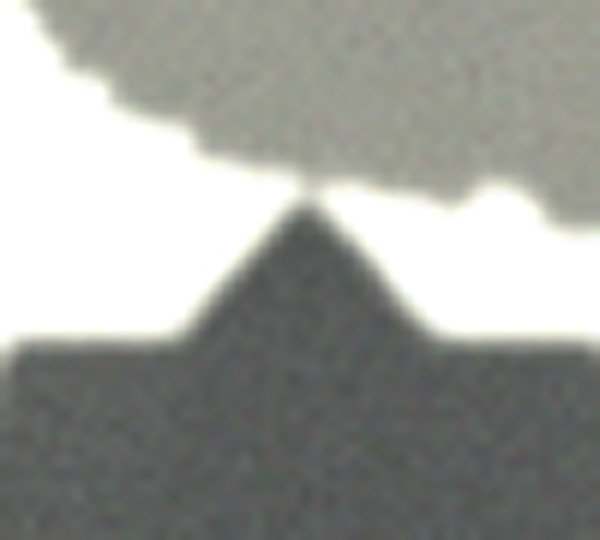

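drive_tool --targets '[{"gripper": 255,"offset": [0.1,0,0.75],"turn": [0,0,0]},{"gripper": 255,"offset": [0.1,0,0.77],"turn": [0,0,0]},{"gripper": 255,"offset": [0,0.25,0],"turn": [0,0,0]},{"gripper": 255,"offset": [0,0.15,0],"turn": [0,0,0]},{"gripper": 255,"offset": [0,0,0],"turn": [0,0,0]},{"gripper": 255,"offset": [0,0,0],"turn": [0,0,0]}]' --newtons 120

```text
time: 8.0
eef_pos: [504.0, -185.0, 217.7]
tool_rot: [0.704, 0.069, -0.069, -0.704]
contact_force: [0.2, -0.7, -2.9]
width: 0.288
```

```bash
python3 - <<'E'
from h import *
p,Rm,s=pose();d=get_image('wrist');print(s['time'],p,np.round(Rm,4).tolist(),s['contact_force'],s['width']*85)
np.save('w5.npy',dict(d=d,p=p,R=Rm),allow_pickle=True)
c=d['image'][170:280,225:335].astype(float);c=np.clip(c*1.8,0,255).astype(np.uint8)
save('w5',cv2.resize(c,None,fx=5,fy=5,interpolation=cv2.INTER_CUBIC))
d=get_image('side');save('s5',cv2.resize(d['image'][90:220,270:400],None,fx=4,fy=4,interpolation=cv2.INTER_CUBIC))
tip=np.array([-0.1,139.3,1.0]);print('tip est',p+Rm@tip)
E
```

```text
8.0 [ 503.97101157 -185.03652351  217.74297595] [[0.9808, -0.0, -0.1951], [0.1951, -0.0006, 0.9808], [-0.0001, -1.0, -0.0006]] [ 0.19205017 -0.65247519 -2.87524319] 24.46162046287536
tip est [ 503.67373805 -184.15544621   78.4424543 ]
```

View pics/w5.png

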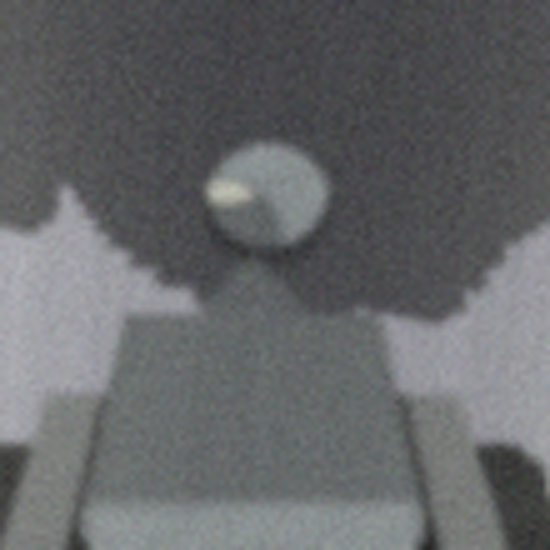

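View pics/s5.png

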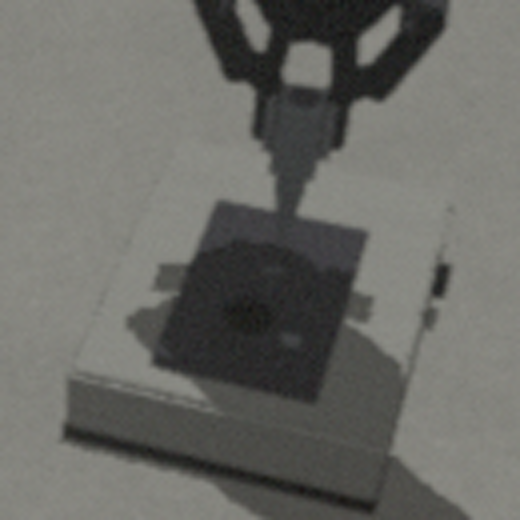

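The drift tip (col 276, row 222) hovers just on the camera side of the hole (279,209), with the bore sliver at its left. I'll refit from this closer view.

```bash
python3 - <<'E'
from fit import *
g=np.load('w5.npy',allow_pickle=True).item();d,p,Rm=g['d'],g['p'],g['R']
fit(d,p,Rm,(190,220,262,296))
P=wcloud(d,p,Rm)
print(np.round(P[196:224:2,264:294:2,2]).astype(int))
for z in (75,77,78.4,80):
  t=ww(d,222,275.7,p,Rm,z=z);print(z,t,Rm.T@(t-p))
E
```

```text
hole [ 504.8  -178.82] bore [ 498.83 -187.42] off [-5.96 -8.6 ] 10.467218254922411 cost 41.38538112333454 421 128
[[ 64  66  64  65  64  64  64  64  65  65  64  64  65  65  65]
 [ 64  65  65  65  64  64  65  65  64  64  64  64  66  65  64]
 [ 64  65  65  65  65  55  56  55  54  55  55  65  64  64  66]
 [ 65  65  65  55  54  55  55  55  54  55  55  55  65  64  65]
 [ 65  65  55  56  56  54  54  55  56  55  54  55  55  65  64]
 [ 64  65   0  -1  54  56  55  55  55  54  55  55  55  55  64]
 [ 64  65   0   0   1   0  53  54 287  55  54  54  54  54  66]
 [ 64  63   0  -1   1   0   5  54  56  55  54  54  55  54  65]
 [ 65  64   6   7   8   8  13  18  54  55  55  54  55  56  64]
 [ 65  65  56  12  12  16  18  24  36  55  56  55  54  61  65]
 [ 66  66  60  55  19  22  26  31  41  55  55  55  59  65  64]
 [ 65  65  65  59  57  27  30  36  46  56  57  59  63  64  64]
 [ 64  64  64  65  61  59  57  58  57 287  61  63  65  63  65]
 [ 65  65  64  64  65  82  84  62  63  64  64  65  65  65  64]]
75 [ 503.75101006 -183.90755688   75.        ] [2.46290191e-02 1.42742309e+02 1.22997840e+00]
77 [ 503.62882845 -183.30202719   77.        ] [2.26297042e-02 1.40741964e+02 1.84659143e+00]
78.4 [ 503.54330132 -182.87815641   78.4       ] [2.12301837e-02 1.39341723e+02 2.27822056e+00]
80 [ 503.44555604 -182.39373266   80.        ] [1.96307318e-02 1.37741447e+02 2.77151099e+00]
```

drive_tool --targets '[{"gripper": 255,"offset": [-0.05,0.1,0.035],"turn": [0,0,0]},{"gripper": 255,"offset": [0,0.15,0],"turn": [0,0,0]},{"gripper": 255,"offset": [0,0.1,0],"turn": [0,0,0]},{"gripper": 255,"offset": [0,0.05,0],"turn": [0,0,0]},{"gripper": 255,"offset": [0,0.05,0],"turn": [0,0,0]},{"gripper": 255,"offset": [0,0,0],"turn": [0,0,0]},{"gripper": 255,"offset": [0,0,0],"turn": [0,0,0]}]'

```text
time: 8.8
eef_pos: [501.9, -183.2, 199.6]
tool_rot: [0.704, 0.07, -0.07, -0.704]
contact_force: [0.1, -0.3, -2.6]
width: 0.287
```

drive_tool --targets '[{"gripper": 255,"offset": [0,0.05,0],"turn": [0,0,0]},{"gripper": 255,"offset": [0,0.05,0],"turn": [0,0,0]},{"gripper": 255,"offset": [0,0,0],"turn": [0,0,0]}]'

```text
time: 9.1
eef_pos: [501.7, -183.1, 195.3]
tool_rot: [-0.704, -0.07, 0.07, 0.704]
contact_force: [-0.8, -0.7, -2.2]
width: 0.291
```

drive_tool --targets '[{"gripper": 255,"offset": [0,0.05,0],"turn": [0,0,0]},{"gripper": 255,"offset": [0,0,0],"turn": [0,0,0]}]'

```text
time: 9.3
eef_pos: [501.7, -183.2, 193.3]
tool_rot: [-0.704, -0.07, 0.07, 0.704]
contact_force: [-0.3, 0.6, -2.6]
width: 0.288
```

drive_tool --targets '[{"gripper": 255,"offset": [0,0.05,0],"turn": [0,0,0]},{"gripper": 255,"offset": [0,0,0],"turn": [0,0,0]}]'

```text
time: 9.5
eef_pos: [501.7, -183.2, 191.3]
tool_rot: [-0.704, -0.07, 0.07, 0.704]
contact_force: [-0.2, -0.2, -2.1]
width: 0.29
```

drive_tool --targets '[{"gripper": 255,"offset": [0,0.05,0],"turn": [0,0,0]},{"gripper": 255,"offset": [0,0.05,0],"turn": [0,0,0]},{"gripper": 255,"offset": [0,0,0],"turn": [0,0,0]}]'

```text
time: 9.8
eef_pos: [501.9, -183.1, 187.3]
tool_rot: [0.704, 0.07, -0.07, -0.704]
contact_force: [1.1, 0.9, -2.8]
width: 0.289
```

drive_tool --targets '[{"gripper": 255,"offset": [0,0.05,0],"turn": [0,0,0]},{"gripper": 255,"offset": [0,0,0],"turn": [0,0,0]}]'

```text
time: 10.0
eef_pos: [502.1, -183.2, 185.6]
tool_rot: [0.704, 0.07, -0.07, -0.704]
contact_force: [1.3, 0.6, -2.2]
width: 0.289
```

drive_tool --targets '[{"gripper": 255,"offset": [-0.02,0,-0.02],"turn": [0,0,0]},{"gripper": 255,"offset": [-0.02,0,-0.02],"turn": [0,0,0]},{"gripper": 255,"offset": [0,0,0],"turn": [0,0,0]}]'

```text
time: 10.3
eef_pos: [501.3, -183.9, 185.7]
tool_rot: [-0.703, -0.071, 0.069, 0.704]
contact_force: [3.4, 4.9, -2.4]
width: 0.285
```

drive_tool --targets '[{"gripper": 255,"offset": [-0.02,0,-0.02],"turn": [0,0,0]},{"gripper": 255,"offset": [-0.02,0,-0.02],"turn": [0,0,0]},{"gripper": 255,"offset": [0,0,0],"turn": [0,0,0]}]'

```text
time: 10.6
eef_pos: [500.1, -185.7, 185.7]
tool_rot: [-0.703, -0.071, 0.07, 0.704]
contact_force: [3.7, 4.6, -2.3]
width: 0.286
```

drive_tool --targets '[{"gripper": 255,"offset": [-0.02,0,-0.02],"turn": [0,0,0]},{"gripper": 255,"offset": [-0.02,0.05,-0.02],"turn": [0,0,0]},{"gripper": 255,"offset": [0,0.05,0],"turn": [0,0,0]},{"gripper": 255,"offset": [0,0,0],"turn": [0,0,0]}]'

```text
time: 11.0
eef_pos: [499.5, -187.7, 182.2]
tool_rot: [-0.703, -0.071, 0.069, 0.704]
contact_force: [4.4, 5.7, 0.5]
width: 0.284
```

drive_tool --targets '[{"gripper": 255,"offset": [0,0.05,0],"turn": [0,0,0]},{"gripper": 255,"offset": [0,0.05,0],"turn": [0,0,0]},{"gripper": 255,"offset": [0,0,0],"turn": [0,0,0]}]'

```text
time: 11.3
eef_pos: [499.5, -187.6, 178.2]
tool_rot: [-0.703, -0.071, 0.069, 0.704]
contact_force: [4.3, 5.1, 0.9]
width: 0.288
```

drive_tool --targets '[{"gripper": 255,"offset": [0,0.05,0],"turn": [0,0,0]},{"gripper": 255,"offset": [0,0.05,0],"turn": [0,0,0]},{"gripper": 255,"offset": [0,0.05,0],"turn": [0,0,0]},{"gripper": 255,"offset": [0,0,0],"turn": [0,0,0]}]'

```text
time: 11.7
eef_pos: [499.5, -187.6, 172.2]
tool_rot: [-0.703, -0.071, 0.069, 0.704]
contact_force: [4.3, 4.4, 2.1]
width: 0.284
```

drive_tool --targets '[{"gripper": 255,"offset": [0,0.05,0],"turn": [0,0,0]},{"gripper": 255,"offset": [0,0.05,0],"turn": [0,0,0]},{"gripper": 255,"offset": [0,0,0],"turn": [0,0,0]}]'

```text
time: 12.0
eef_pos: [499.5, -187.6, 168.2]
tool_rot: [-0.703, -0.071, 0.069, 0.704]
contact_force: [4.8, 5.7, 1.0]
width: 0.289
```

drive_tool --targets '[{"gripper": 255,"offset": [0,0.05,0],"turn": [0,0,0]},{"gripper": 255,"offset": [0,0,0],"turn": [0,0,0]}]'

```text
time: 12.2
eef_pos: [499.3, -187.6, 166.0]
tool_rot: [-0.703, -0.071, 0.069, 0.704]
contact_force: [4.4, 5.4, 0.3]
width: 0.295
```

drive_tool --targets '[{"gripper": 255,"offset": [0,0.04,0],"turn": [0,0,0]},{"gripper": 255,"offset": [0,0,0],"turn": [0,0,0]}]'

```text
time: 12.4
eef_pos: [499.3, -187.6, 164.4]
tool_rot: [-0.703, -0.071, 0.069, 0.704]
contact_force: [4.8, 4.7, 0.4]
width: 0.285
```

drive_tool --targets '[{"gripper": 255,"offset": [0,0.04,0],"turn": [0,0,0]},{"gripper": 255,"offset": [0,0,0],"turn": [0,0,0]}]'

```text
time: 12.6
eef_pos: [499.3, -187.8, 162.9]
tool_rot: [-0.703, -0.071, 0.069, 0.704]
contact_force: [4.0, 5.3, -0.2]
width: 0.288
```

drive_tool --targets '[{"gripper": 255,"offset": [0,0.04,0],"turn": [0,0,0]},{"gripper": 255,"offset": [0,0,0],"turn": [0,0,0]}]'

```text
time: 12.8
eef_pos: [499.4, -188.0, 161.3]
tool_rot: [-0.703, -0.071, 0.069, 0.704]
contact_force: [5.0, 4.6, -0.1]
width: 0.289
```

drive_tool --targets '[{"gripper": 255,"offset": [0,0.04,0],"turn": [0,0,0]},{"gripper": 255,"offset": [0,0,0],"turn": [0,0,0]}]'

```text
time: 13.0
eef_pos: [499.4, -188.2, 159.8]
tool_rot: [-0.704, -0.071, 0.069, 0.704]
contact_force: [3.0, 3.6, 0.9]
width: 0.285
```

drive_tool --targets '[{"gripper": 255,"offset": [0,0.04,0],"turn": [0,0,0]},{"gripper": 255,"offset": [0,0,0],"turn": [0,0,0]}]'

```text
time: 13.2
eef_pos: [499.4, -188.4, 158.2]
tool_rot: [0.704, 0.071, -0.069, -0.704]
contact_force: [5.6, 2.5, 2.0]
width: 0.29
```

drive_tool --targets '[{"gripper": 255,"offset": [0,0.04,0],"turn": [0,0,0]},{"gripper": 255,"offset": [0,0,0],"turn": [0,0,0]}]'

```text
time: 13.4
eef_pos: [499.4, -188.5, 156.6]
tool_rot: [0.704, 0.071, -0.069, -0.704]
contact_force: [5.9, 3.1, 1.9]
width: 0.287
```

drive_tool --targets '[{"gripper": 255,"offset": [0,0.04,0],"turn": [0,0,0]},{"gripper": 255,"offset": [0,0.04,0],"turn": [0,0,0]},{"gripper": 255,"offset": [0,0,0],"turn": [0,0,0]}]'

```text
time: 13.7
eef_pos: [499.3, -188.6, 153.3]
tool_rot: [0.704, 0.071, -0.069, -0.704]
contact_force: [6.5, 2.1, 1.4]
width: 0.289
```

drive_tool --targets '[{"gripper": 255,"offset": [0,0.04,0],"turn": [0,0,0]},{"gripper": 255,"offset": [0,0.03,0],"turn": [0,0,0]},{"gripper": 255,"offset": [0,0,0],"turn": [0,0,0]}]'

```text
time: 14.0
eef_pos: [499.3, -188.6, 150.6]
tool_rot: [0.704, 0.071, -0.069, -0.704]
contact_force: [5.6, 2.0, 0.9]
width: 0.29
```

drive_tool --targets '[{"gripper": 255,"offset": [0,0.03,0],"turn": [0,0,0]},{"gripper": 255,"offset": [0,0,0],"turn": [0,0,0]}]'

```text
time: 14.2
eef_pos: [499.3, -188.6, 149.4]
tool_rot: [0.704, 0.071, -0.069, -0.704]
contact_force: [5.0, 3.0, 2.8]
width: 0.289
```

drive_tool --targets '[{"gripper": 255,"offset": [0,0.03,0],"turn": [0,0,0]},{"gripper": 255,"offset": [0,0,0],"turn": [0,0,0]}]'

```text
time: 14.4
eef_pos: [499.3, -188.6, 148.3]
tool_rot: [0.704, 0.071, -0.069, -0.704]
contact_force: [4.5, 3.3, 2.7]
width: 0.285
```

drive_tool --targets '[{"gripper": 255,"offset": [0,0.02,0],"turn": [0,0,0]},{"gripper": 255,"offset": [0,0,0],"turn": [0,0,0]}]'

```text
time: 14.6
eef_pos: [499.4, -188.8, 148.2]
tool_rot: [-0.704, -0.071, 0.069, 0.704]
contact_force: [1.8, 4.2, 12.8]
width: 0.29
```

drive_tool --targets '[{"gripper": 255,"offset": [0,0.02,0],"turn": [0,0,0]},{"gripper": 255,"offset": [0,0,0],"turn": [0,0,0]}]'

```text
time: 14.8
eef_pos: [499.5, -189.0, 148.0]
tool_rot: [-0.704, -0.071, 0.069, 0.704]
contact_force: [-1.1, 4.1, 21.3]
width: 0.288
```

drive_tool --targets '[{"gripper": 255,"offset": [0,-0.06,0],"turn": [0,0,0]},{"gripper": 255,"offset": [0,-0.15,0],"turn": [0,0,0]},{"gripper": 255,"offset": [0,-0.2,0],"turn": [0,0,0]},{"gripper": 255,"offset": [0,0,0],"turn": [0,0,0]}]'

```text
time: 15.2
eef_pos: [498.6, -188.8, 162.9]
tool_rot: [0.704, 0.07, -0.069, -0.704]
contact_force: [4.2, 1.3, -0.0]
width: 0.29
```

drive_tool --targets '[{"gripper": 255,"offset": [0.02,-0.3,0],"turn": [0,0,0]},{"gripper": 255,"offset": [0,-0.5,0],"turn": [0,0,0]},{"gripper": 255,"offset": [0,-0.7,0],"turn": [0,0,0]},{"gripper": 255,"offset": [0,-0.7,0],"turn": [0,0,0]},{"gripper": 255,"offset": [0,-0.2,0],"turn": [0,0,0]},{"gripper": 255,"offset": [0,0,-0.95],"turn": [0,0,0]},{"gripper": 255,"offset": [0,0,0],"turn": [0,0,0]},{"gripper": 255,"offset": [0,0,0],"turn": [0,0,0]}]'

```text
time: 16.0
eef_pos: [505.2, -226.9, 257.3]
tool_rot: [0.704, 0.068, -0.07, -0.704]
contact_force: [-1.2, 0.7, -2.8]
width: 0.288
```

```bash
python3 - <<'E'
from fit import *
p,Rm,s=pose();d=get_image('wrist');print(s['time'],p,np.round(Rm,4).tolist(),s['contact_force'],s['width']*85)
np.save('w6.npy',dict(d=d,p=p,R=Rm),allow_pickle=True);save('w6',d['image'])
q=spot_point('wrist','plate_hole')
for k in q[:2]: print(k)
E
```

```text
16.0 [ 505.24468936 -226.92030199  257.29694503] [[0.981, -0.0025, -0.1938], [0.1938, -0.0005, 0.981], [-0.0026, -1.0, 0.0]] [-1.21589367  0.69520611 -2.76025493] 24.514709883562727
{'at': [156.3, 279.0], 'p': 0.97}
{'at': [145.7, 285.8], 'p': 0.63}
```

View pics/w6.png

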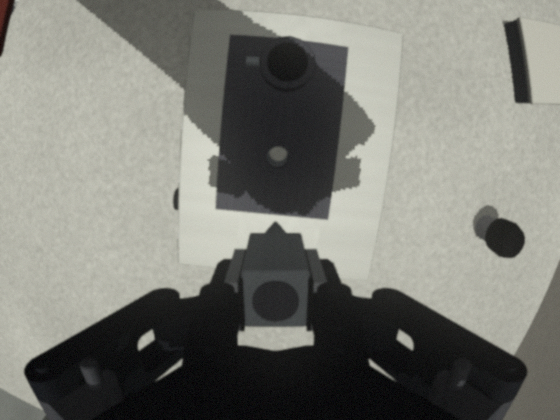

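```bash
python3 - <<'E'
from fit import *
g=np.load('w6.npy',allow_pickle=True).item();d,p,Rm=g['d'],g['p'],g['R']
P=wcloud(d,p,Rm)
print(np.round(P[142:170:2,264:294:2,2]).astype(int))
r0,r1,c0,c1=140,172,262,296
A=np.array([[ww(d,r,c,p,Rm,z=65)[:2] for c in range(c0,c1)] for r in range(r0,r1)])
q=A[P[r0:r1,c0:c1,2]<58];print('hole',cv2.minEnclosingCircle(q.astype(np.float32)),q.mean(0))
c=d['image'][140:172,262:296].astype(float);save('c6',cv2.resize(np.clip(c*2,0,255).astype(np.uint8),None,fx=14,fy=14,interpolation=cv2.INTER_CUBIC))
E
```

```text
[[66 65 65 65 64 65 64 66 65 64 65 65 65 64 65]
 [64 65 65 65 64 65 65 64 66 64 65 65 65 65 65]
 [65 65 65 65 66 65 64 65 64 65 65 65 65 65 65]
 [65 64 64 65 53  0  0  0  0  1 65 66 65 65 65]
 [65 65 65 54  1  0  0  0 -2 -1 -1 64 65 64 65]
 [65 65 54 -1 -1  2 -1  0 -1  1  0  0 63 65 64]
 [65 65 44  0 -1 -1  1  0  0 -1 -1  1 27 65 65]
 [65 66 42  6  0  0 -1  0  0  0 -1  4 31 66 64]
 [65 65 48 21  0  0  0  0 -1 -1  0 17 58 65 65]
 [64 65 53 32 17  5 -1 -1 -1  5 16 30 64 65 65]
 [66 65 60 46 32 23 16 15 17 22 30 41 66 65 64]
 [65 65 65 58 45 37 32 30 31 36 43 64 64 65 64]
 [65 65 64 66 60 55 46 44 46 58 65 65 66 65 65]
 [65 66 65 64 65 65 64 63 66 65 65 65 66 64 66]]
hole ((498.1313781738281, -186.2684326171875), 8.819144248962402) [ 498.14009503 -186.43202545]
```

View pics/c6.png

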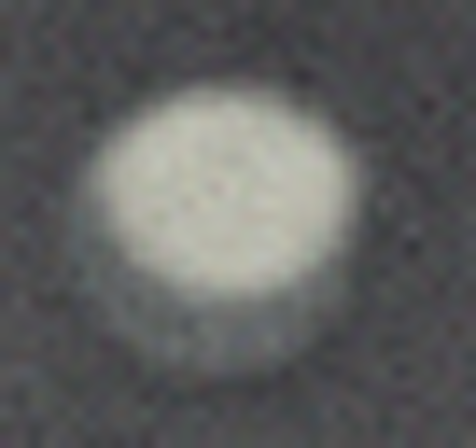

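The bore now shows full and round through the plate hole, so the plate is in line. Next, the drift goes back to its rack hole.

drive_tool --targets '[{"gripper": 255,"offset": [0.235,0,0.91],"turn": [0,0,0]},{"gripper": 255,"offset": [0.235,0,0.91],"turn": [0,0,0]},{"gripper": 255,"offset": [0.235,0,0.91],"turn": [0,0,0]},{"gripper": 255,"offset": [0.235,0,0.91],"turn": [0,0,0]},{"gripper": 255,"offset": [0.235,0,0.91],"turn": [0,0,0]},{"gripper": 255,"offset": [0.235,0,0.91],"turn": [0,0,0]},{"gripper": 255,"offset": [0.235,0,0.91],"turn": [0,0,0]},{"gripper": 255,"offset": [0.235,0,0.91],"turn": [0,0,0]},{"gripper": 255,"offset": [0.235,0,0.91],"turn": [0,0,0]},{"gripper": 255,"offset": [0.235,0,0.91],"turn": [0,0,0]},{"gripper": 255,"offset": [0.235,0,0.91],"turn": [0,0,0]}]'

```text
time: 17.2
eef_pos: [528.2, 189.1, 257.9]
tool_rot: [-0.704, -0.07, 0.07, 0.704]
contact_force: [0.8, 0.1, -1.5]
width: 0.289
```

drive_tool --targets '[{"gripper": 255,"offset": [0,0,0],"turn": [0,0,0]},{"gripper": 255,"offset": [0,0,0],"turn": [0,0,0]},{"gripper": 255,"offset": [0,0,0],"turn": [0,0,0]}]'

```text
time: 17.5
eef_pos: [528.9, 186.0, 258.1]
tool_rot: [0.704, 0.069, -0.07, -0.703]
contact_force: [-0.0, -0.4, -2.8]
width: 0.288
```

```bash
python3 - <<'E'
from h import *
p,Rm,s=pose();d=get_image('wrist');print(s['time'],p,np.round(Rm,4).tolist(),s['contact_force'],s['width']*85)
np.save('w7.npy',dict(d=d,p=p,R=Rm),allow_pickle=True);save('w7',d['image'])
P=wcloud(d,p,Rm)
m=(np.hypot(P[...,0]-522,P[...,1]-146)<100)&(P[...,2]>60)&(P[...,2]<70);print(cv2.minAreaRect(P[m][:,:2].astype(np.float32)),m.sum())
go((529.3,185.3,205),p,Rm)
E
```

```text
17.5 [528.89006552 185.99928537 258.05874754] [[0.9807, -0.0005, -0.1955], [0.1955, -0.0007, 0.9807], [-0.0006, -1.0, -0.0006]] [-0.01797543 -0.380404   -2.822635  ] 24.457034612151823
((522.381591796875, 155.75106811523438), (132.88027954101562, 70.70418548583984), 79.46078491210938) 6411
tool offs mm (x,y,z) [ 0.3 53.1 -0.7]
```

View pics/w7.png

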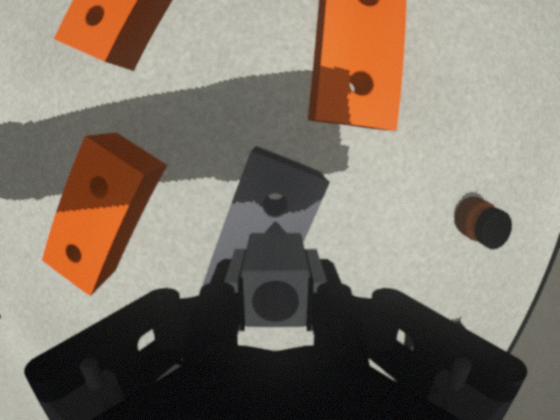

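```bash
python3 - <<'E'
from h import *
g=np.load('w7.npy',allow_pickle=True).item();d,p,Rm=g['d'],g['p'],g['R']
P=wcloud(d,p,Rm);print(np.round(P[190:220:2,260:292:2,2]).astype(int))
q=np.array([ww(d,r,c,p,Rm,z=65)[:2] for r in range(190,222) for c in range(260,292) if P[r,c,2]<58]);print(cv2.minEnclosingCircle(q.astype(np.float32)))
E
```

```text
[[ 65  64  65  64  65  65  64  64  64  65  66  65  66  64  65  65]
 [ 65  64  65  65  65  64  65  65  65  65  64  64  64  65  65  67]
 [ 65  67  65  65  64  65   0  -1  -2   0  64  65  65  66  66  65]
 [ 65  65  66  64  -1   0   1  -1  -1   2  -1   0  66  66  66  66]
 [ 65  65  65  19   8   3  -1  -1  -1   0   1   6  18  65  66  65]
 [ 66  64  64  26  17  10   6   3   5   6   9  16  24  41  64  66]
 [ 64  65  47  34  25  18  14  14  13  14  17  23  32  45  65  65]
 [ 65  64  52  39  33  27  22  22  20  22  26  30  37  50  66  65]
 [ 64  64  56  45  37  33  30  29  30  32  33  39  44  55  66  66]
 [ 64  64  61  51  46  41  38  37  38  37  41  46  50  61  64  66]
 [ 65  66  64  57  52  46  47  43  43  45  49  50  57  65  64  66]
 [ 64  65  66  64  57  54  52  51  50  51  55  58  64  65  64  63]
 [ 65  65  66  65  63  61  57  57  57  59  60  62  65  63  65  65]
 [ 64  64  66  64  65  64  65  62 328  65  64  65  65  65  64  65]
 [ 66  64  65  66  66  64  65  65  65  65  65  64  65  65  65  66]]
((527.9757080078125, 187.6324005126953), 9.519771575927734)
```

drive_tool --targets '[{"gripper": 255,"offset": [0,0.6,0],"turn": [0,0,0]},{"gripper": 255,"offset": [0,0.6,0],"turn": [0,0,0]},{"gripper": 255,"offset": [0,0.4,0],"turn": [0,0,0]},{"gripper": 255,"offset": [0,0.2,0],"turn": [0,0,0]},{"gripper": 255,"offset": [0,0.2,0],"turn": [0,0,0]},{"gripper": 255,"offset": [0,0,0],"turn": [0,0,0]}]'

```text
time: 18.15
eef_pos: [529.0, 186.4, 177.9]
tool_rot: [0.704, 0.069, -0.07, -0.704]
contact_force: [0.4, 0.2, -3.3]
width: 0.286
```

drive_tool --targets '[{"gripper": 255,"offset": [0,0.15,0],"turn": [0,0,0]},{"gripper": 255,"offset": [0,0.15,0],"turn": [0,0,0]},{"gripper": 255,"offset": [0,0.12,0],"turn": [0,0,0]},{"gripper": 255,"offset": [0,0,0],"turn": [0,0,0]}]'

```text
time: 18.55
eef_pos: [528.8, 186.7, 160.8]
tool_rot: [0.704, 0.069, -0.07, -0.703]
contact_force: [-0.3, -2.9, -3.2]
width: 0.287
```

drive_tool --targets '[{"gripper": 255,"offset": [0,0.12,-0.02],"turn": [0,0,0]},{"gripper": 255,"offset": [0,0.1,0],"turn": [0,0,0]},{"gripper": 255,"offset": [0,0,0],"turn": [0,0,0]}]'

```text
time: 18.85
eef_pos: [529.0, 186.3, 152.1]
tool_rot: [0.704, 0.07, -0.07, -0.704]
contact_force: [0.2, -0.2, -2.5]
width: 0.29
```

drive_tool --targets '[{"gripper": 255,"offset": [0,0.05,0],"turn": [0,0,0]},{"gripper": 255,"offset": [0,0,0],"turn": [0,0,0]}]'

```text
time: 19.05
eef_pos: [529.3, 186.3, 150.6]
tool_rot: [-0.704, -0.07, 0.07, 0.704]
contact_force: [-0.1, -0.6, -2.1]
width: 0.285
```

drive_tool --targets '[{"gripper": 255,"offset": [0,0.03,0],"turn": [0,0,0]},{"gripper": 255,"offset": [0,0.025,0],"turn": [0,0,0]},{"gripper": 255,"offset": [0,0,0],"turn": [0,0,0]}]'

```text
time: 19.35
eef_pos: [529.3, 186.2, 148.5]
tool_rot: [-0.704, -0.07, 0.07, 0.704]
contact_force: [-0.2, -0.7, -2.6]
width: 0.291
```

drive_tool --targets '[{"gripper": 60,"offset": [0,0,0],"turn": [0,0,0]},{"gripper": 60,"offset": [0,0,0],"turn": [0,0,0]},{"gripper": 60,"offset": [0,0,0],"turn": [0,0,0]},{"gripper": 60,"offset": [0,-0.4,0],"turn": [0,0,0]},{"gripper": 60,"offset": [0,-0.8,0],"turn": [0,0,0]},{"gripper": 60,"offset": [0,-0.5,0],"turn": [0,0,0]},{"gripper": 60,"offset": [0,0,0],"turn": [0,0,0]}]'

```text
time: 20.05
eef_pos: [530.8, 186.5, 219.6]
tool_rot: [-0.703, -0.071, 0.068, 0.704]
contact_force: [-0.1, 0.4, 0.2]
width: 0.766
```

```bash
python3 - <<'E'
from h import *
p,Rm,s=pose();d=get_image('wrist');print(s['time'],p,np.round(Rm,4).tolist(),s['contact_force'],s['width']*85)
np.save('w8.npy',dict(d=d,p=p,R=Rm),allow_pickle=True);save('w8',d['image'])
P=wcloud(d,p,Rm)
def rect(n,c,zl,zh,rad):
    m=(np.hypot(P[...,0]-c[0],P[...,1]-c[1])<rad)&(P[...,2]>zl)&(P[...,2]<zh);q=P[m]
    print(n,len(q),np.round(q.mean(0),1),cv2.minAreaRect(q[:,:2].astype(np.float32)))
rect('drift',(528,185),106,114,21)
print('bolt tgt');go((514.7,107,p[2]),p,Rm)
E
```

```text
20.05 [530.77936345 186.54598645 219.62257318] [[0.9806, 0.0044, -0.196], [0.196, 0.0027, 0.9806], [0.0048, -1.0, 0.0018]] [-0.0533867   0.36522761  0.1843404 ] 65.14381606696075
drift 1839 [528.5 188.9 110. ] ((528.6585693359375, 188.0277099609375), (25.961755752563477, 25.806344985961914), 10.666053771972656)
bolt tgt
tool offs mm (x,y,z) [-31.4  -0.3 -74.9]
```

View pics/w8.png

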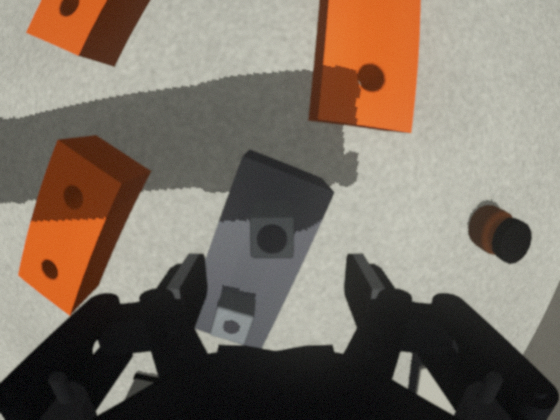

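drive_tool --targets '[{"gripper": 60,"offset": [-0.4,0,-0.93],"turn": [0,0,0]},{"gripper": 60,"offset": [-0.38,0,-0.94],"turn": [0,0,0]},{"gripper": 60,"offset": [0,0.2,0],"turn": [0,0.7,0]},{"gripper": 60,"offset": [0,0.2,0],"turn": [0,0.7,0]},{"gripper": 60,"offset": [0,0.2,0],"turn": [0,0.67,0]},{"gripper": 60,"offset": [0,0,0],"turn": [0,0,0]},{"gripper": 60,"offset": [0,0,0],"turn": [0,0,0]}]'

```text
time: 20.8
eef_pos: [513.0, 106.7, 192.0]
tool_rot: [0.706, -0.039, 0.038, -0.706]
contact_force: [0.1, -0.5, 0.5]
width: 0.767
```

```bash
python3 - <<'E'
from h import *
p,Rm,s=pose();d=get_image('wrist');print(s['time'],p,np.round(Rm,4).tolist(),np.degrees(np.arctan2(Rm[1,0],Rm[0,0])))
save('w9',d['image'])
P=wcloud(d,p,Rm)
def rect(n,c,zl,zh,rad):
    m=(np.hypot(P[...,0]-c[0],P[...,1]-c[1])<rad)&(P[...,2]>zl)&(P[...,2]<zh);q=P[m]
    print(n,len(q),np.round(q.mean(0),1),cv2.minAreaRect(q[:,:2].astype(np.float32)))
rect('bolt',(514,108),89,97,23)
go((514.3,107.3,142),p,Rm)
E
```

```text
20.8 [513.04170312 106.65159276 192.00076181] [[0.994, -0.001, 0.1097], [-0.1097, -0.0007, 0.994], [-0.001, -1.0, -0.0009]] -6.298777257985178
bolt 2315 [513.9 108.9  92.7] ((513.9039306640625, 107.96684265136719), (28.193389892578125, 28.010482788085938), 84.0691909790039)
tool offs mm (x,y,z) [ 1.2 50.   0.8]
```

View pics/w9.png

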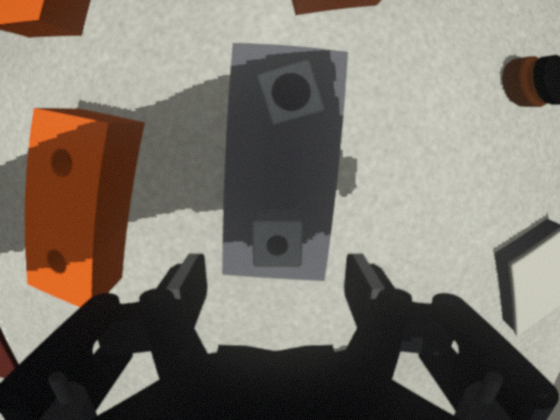

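The bolt head (277,245) is centred and square to the jaws. Gripping.

drive_tool --targets '[{"gripper": 60,"offset": [0.03,0.4,0.02],"turn": [0,0,0]},{"gripper": 60,"offset": [0,0.4,0],"turn": [0,0,0]},{"gripper": 60,"offset": [0,0.3,0],"turn": [0,0,0]},{"gripper": 60,"offset": [0,0.15,0],"turn": [0,0,0]},{"gripper": 60,"offset": [0,0,0],"turn": [0,0,0]}]'

```text
time: 21.35
eef_pos: [514.4, 107.2, 142.0]
tool_rot: [0.706, -0.04, 0.039, -0.706]
contact_force: [-0.2, -0.5, 0.4]
width: 0.764
```

drive_tool --targets '[{"gripper": 255,"offset": [0,0,0],"turn": [0,0,0]},{"gripper": 255,"offset": [0,0,0],"turn": [0,0,0]},{"gripper": 255,"offset": [0,0,0],"turn": [0,0,0]},{"gripper": 255,"offset": [0,0,0],"turn": [0,0,0]},{"gripper": 255,"offset": [0,0,0],"turn": [0,0,0]},{"gripper": 255,"offset": [0,0,0],"turn": [0,0,0]}]' --newtons 80

```text
time: 21.95
eef_pos: [515.1, 107.5, 143.4]
tool_rot: [-0.706, 0.04, -0.04, 0.706]
contact_force: [-2.0, 0.3, 5.8]
width: 0.307
```

drive_tool --targets '[{"gripper": 255,"offset": [0,-0.4,0],"turn": [0,0,0]},{"gripper": 255,"offset": [0,-0.9,0],"turn": [0,0,0]},{"gripper": 255,"offset": [0,-0.9,0],"turn": [0,0,0]},{"gripper": 255,"offset": [0,0,0],"turn": [0,0,0]}]'

```text
time: 22.35
eef_pos: [516.9, 107.6, 235.3]
tool_rot: [-0.705, 0.038, -0.042, 0.707]
contact_force: [0.9, 1.3, -0.6]
width: 0.307
```

drive_tool --targets '[{"gripper": 255,"offset": [0.05,0,-0.93],"turn": [0,0,0]},{"gripper": 255,"offset": [0.05,0,-0.93],"turn": [0,0,0]},{"gripper": 255,"offset": [0.05,0,-0.93],"turn": [0,0,0]},{"gripper": 255,"offset": [0.05,0,-0.93],"turn": [0,0,0]},{"gripper": 255,"offset": [0.05,0,-0.93],"turn": [0,0,0]},{"gripper": 255,"offset": [0.05,0,-0.93],"turn": [0,0,0]},{"gripper": 255,"offset": [0.05,0,-0.93],"turn": [0,0,0]},{"gripper": 255,"offset": [0.05,0,-0.93],"turn": [0,0,0]},{"gripper": 255,"offset": [0.05,0,-0.93],"turn": [0,0,0]},{"gripper": 255,"offset": [0,0,0],"turn": [0,0,0]},{"gripper": 255,"offset": [0,0,0],"turn": [0,0,0]},{"gripper": 255,"offset": [0,0,0],"turn": [0,0,0]}]'

```text
time: 23.55
eef_pos: [494.9, -226.2, 230.1]
tool_rot: [-0.706, 0.04, -0.039, 0.706]
contact_force: [-0.1, 0.9, -1.1]
width: 0.311
```

```bash
python3 - <<'E'
from h import *
p,Rm,s=pose();d=get_image('wrist');print(s['time'],p,np.round(Rm,4).tolist(),s['contact_force'],s['width']*85)
np.save('w10.npy',dict(d=d,p=p,R=Rm),allow_pickle=True);save('w10',d['image'])
P=wcloud(d,p,Rm)
T=(P-p)@Rm
m=(abs(T[...,0])<30)&(T[...,1]<54)&(T[...,1]>47)&(abs(T[...,2])<25);q=T[m];print('bolt head top tool',len(q),cv2.minAreaRect(q[:,[0,2]].astype(np.float32)),q.mean(0))
g=np.load('w6.npy',allow_pickle=True).item();T6=(wcloud(g['d'],g['p'],g['R'])-g['p'])@g['R']
m=(abs(T6[...,0])<16)&(T6[...,1]<42)&(T6[...,1]>35)&(abs(T6[...,2])<25);q=T6[m];print('drift top tool',len(q),cv2.minAreaRect(q[:,[0,2]].astype(np.float32)),q.mean(0))
m=(np.hypot(P[...,0]-499,P[...,1]+187)<11)&(P[...,2]<58)
rr,cc=np.nonzero(m);q=np.array([ww(d,r,c,p,Rm,z=65)[:2] for r,c in zip(rr,cc)]);print('hole',cv2.minEnclosingCircle(q.astype(np.float32)),q.mean(0))
E
```

```text
23.55 [ 494.9205854  -226.24792467  230.11226859] [[0.9938, -0.0005, 0.1116], [-0.1116, 0.0006, 0.9938], [-0.0006, -1.0, 0.0006]] [-0.06324519  0.90010565 -1.1294314 ] 26.401231385705334
bolt head top tool 4276 ((-0.2532005310058594, 0.5960845947265625), (53.71852493286133, 28.735347747802734), 0.652573823928833) [-0.33883081 50.67600201  2.69327646]
drift top tool 4443 ((0.17905139923095703, 1.944528579711914), (31.959211349487305, 27.2666072845459), 1.1484383344650269) [-0.13003686 38.16279127  3.60925137]
hole ((498.3535461425781, -186.27760314941406), 8.743146896362305) [ 498.36030687 -186.39439838]
```

View pics/w10.png

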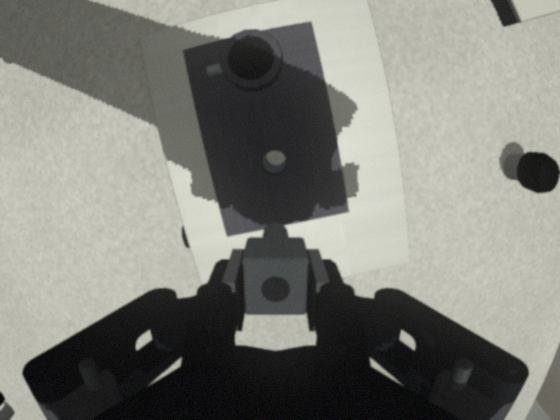

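drive_tool --targets '[{"gripper": 255,"offset": [-0.015,0,0.5],"turn": [0,0,0]},{"gripper": 255,"offset": [0,0,0.47],"turn": [0,0,0]},{"gripper": 255,"offset": [0,0.4,0],"turn": [0,0,0]},{"gripper": 255,"offset": [0,0.35,0],"turn": [0,0,0]},{"gripper": 255,"offset": [0,0,0],"turn": [0,0,0]},{"gripper": 255,"offset": [0,0,0],"turn": [0,0,0]}]'

```text
time: 24.2
eef_pos: [498.3, -188.8, 200.4]
tool_rot: [0.706, -0.04, 0.04, -0.706]
contact_force: [0.3, 0.0, -1.1]
width: 0.31
```

```bash
python3 - <<'E'
from h import *
p,Rm,s=pose();d=get_image('wrist');print(s['time'],p,s['contact_force'])
np.save('w11.npy',dict(d=d,p=p,R=Rm),allow_pickle=True)
save('w11',cv2.resize(np.clip(d['image'][170:290,215:335].astype(float)*1.8,0,255).astype(np.uint8),None,fx=5,fy=5,interpolation=cv2.INTER_CUBIC))
go((498.6,-187.5,p[2]),p,Rm)
E
```

```text
24.2 [ 498.33893553 -188.8283783   200.39591271] [ 0.30146861  0.01104877 -1.08330709]
tool offs mm (x,y,z) [ 0.1 -0.   1.3]
```

View pics/w11.png

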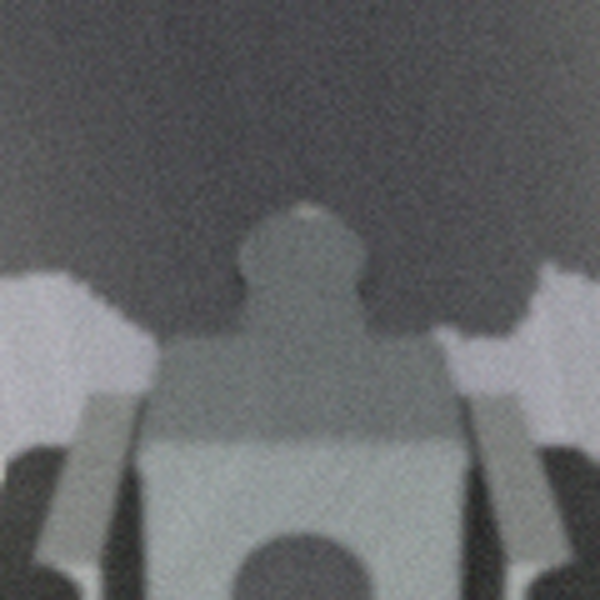

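The hole is centred laterally behind the bolt foot. I'll descend, feeling the force.

drive_tool --targets '[{"gripper": 255,"offset": [0,0.12,0.03],"turn": [0,0,0]},{"gripper": 255,"offset": [0,0.1,0],"turn": [0,0,0]},{"gripper": 255,"offset": [0,0.05,0],"turn": [0,0,0]},{"gripper": 255,"offset": [0,0.05,0],"turn": [0,0,0]},{"gripper": 255,"offset": [0,0,0],"turn": [0,0,0]}]'

```text
time: 24.75
eef_pos: [498.6, -187.5, 187.5]
tool_rot: [0.706, -0.04, 0.04, -0.706]
contact_force: [-0.7, 0.3, -2.4]
width: 0.31
```

drive_tool --targets '[{"gripper": 255,"offset": [0,0.05,0],"turn": [0,0,0]},{"gripper": 255,"offset": [0,0.05,0],"turn": [0,0,0]},{"gripper": 255,"offset": [0,0,0],"turn": [0,0,0]}]'

```text
time: 25.05
eef_pos: [498.6, -187.4, 183.5]
tool_rot: [-0.706, 0.04, -0.04, 0.706]
contact_force: [-0.1, 0.2, -1.1]
width: 0.308
```

drive_tool --targets '[{"gripper": 255,"offset": [0,0.05,0],"turn": [0,0,0]},{"gripper": 255,"offset": [0,0,0],"turn": [0,0,0]}]'

```text
time: 25.25
eef_pos: [498.6, -187.5, 181.5]
tool_rot: [0.706, -0.04, 0.04, -0.706]
contact_force: [0.7, -0.7, -0.7]
width: 0.312
```

Foot is at about z = 58, inside the plate hole with no force. Next is the bush rim at z = 55.

drive_tool --targets '[{"gripper": 255,"offset": [0,0.05,0],"turn": [0,0,0]},{"gripper": 255,"offset": [0,0,0],"turn": [0,0,0]}]'

```text
time: 25.45
eef_pos: [498.6, -187.5, 179.5]
tool_rot: [0.706, -0.04, 0.04, -0.706]
contact_force: [-0.9, 0.1, -1.5]
width: 0.31
```

drive_tool --targets '[{"gripper": 255,"offset": [0,0.04,0],"turn": [0,0,0]},{"gripper": 255,"offset": [0,0,0],"turn": [0,0,0]}]'

```text
time: 25.65
eef_pos: [498.6, -187.5, 177.9]
tool_rot: [0.706, -0.04, 0.04, -0.706]
contact_force: [0.1, 0.5, -2.0]
width: 0.312
```

drive_tool --targets '[{"gripper": 255,"offset": [0,0.04,0],"turn": [0,0,0]},{"gripper": 255,"offset": [0,0,0],"turn": [0,0,0]}]'

```text
time: 25.85
eef_pos: [498.6, -187.5, 176.3]
tool_rot: [0.706, -0.04, 0.04, -0.706]
contact_force: [0.0, -0.0, -1.6]
width: 0.313
```

drive_tool --targets '[{"gripper": 255,"offset": [0,0.04,0],"turn": [0,0,0]},{"gripper": 255,"offset": [0,0,0],"turn": [0,0,0]}]'

```text
time: 26.05
eef_pos: [498.6, -187.5, 174.7]
tool_rot: [0.706, -0.04, 0.04, -0.706]
contact_force: [-0.4, 0.6, -0.8]
width: 0.312
```

Through both holes with no load. I'll lower it to the seat.

drive_tool --targets '[{"gripper": 255,"offset": [0,0.1,0],"turn": [0,0,0]},{"gripper": 255,"offset": [0,0.1,0],"turn": [0,0,0]},{"gripper": 255,"offset": [0,0.1,0],"turn": [0,0,0]},{"gripper": 255,"offset": [0,0,0],"turn": [0,0,0]}]'

```text
time: 26.45
eef_pos: [498.6, -187.5, 162.3]
tool_rot: [0.706, -0.04, 0.04, -0.706]
contact_force: [1.0, -0.2, -1.6]
width: 0.309
```

drive_tool --targets '[{"gripper": 255,"offset": [0,0.1,0],"turn": [0,0,0]},{"gripper": 255,"offset": [0,0.1,0],"turn": [0,0,0]},{"gripper": 255,"offset": [0,0.1,0],"turn": [0,0,0]},{"gripper": 255,"offset": [0,0,0],"turn": [0,0,0]}]'

```text
time: 26.85
eef_pos: [498.7, -187.6, 150.4]
tool_rot: [0.706, -0.04, 0.04, -0.706]
contact_force: [0.8, -0.6, -1.8]
width: 0.313
```

drive_tool --targets '[{"gripper": 255,"offset": [0,0.05,0],"turn": [0,0,0]},{"gripper": 255,"offset": [0,0.03,0],"turn": [0,0,0]},{"gripper": 255,"offset": [0,0,0],"turn": [0,0,0]}]'

```text
time: 27.15
eef_pos: [498.6, -187.5, 147.6]
tool_rot: [0.706, -0.04, 0.04, -0.706]
contact_force: [0.8, -0.3, -0.9]
width: 0.31
```

drive_tool --targets '[{"gripper": 255,"offset": [0,0.04,0],"turn": [0,0,0]},{"gripper": 255,"offset": [0,0.03,0],"turn": [0,0,0]},{"gripper": 255,"offset": [0,0,0],"turn": [0,0,0]}]'

```text
time: 27.45
eef_pos: [498.7, -187.5, 144.8]
tool_rot: [0.706, -0.04, 0.04, -0.706]
contact_force: [0.5, -0.0, -1.6]
width: 0.311
```

drive_tool --targets '[{"gripper": 255,"offset": [0,0.025,0],"turn": [0,0,0]},{"gripper": 255,"offset": [0,0,0],"turn": [0,0,0]}]'

```text
time: 27.65
eef_pos: [498.7, -187.5, 143.8]
tool_rot: [0.706, -0.04, 0.04, -0.706]
contact_force: [1.0, -0.4, -0.6]
width: 0.308
```

drive_tool --targets '[{"gripper": 255,"offset": [0,0.02,0],"turn": [0,0,0]},{"gripper": 255,"offset": [0,0,0],"turn": [0,0,0]}]'

```text
time: 27.85
eef_pos: [498.7, -187.6, 143.3]
tool_rot: [-0.706, 0.04, -0.04, 0.706]
contact_force: [-1.0, 1.3, 2.8]
width: 0.308
```

drive_tool --targets '[{"gripper": 60,"offset": [0,0,0],"turn": [0,0,0]},{"gripper": 60,"offset": [0,0,0],"turn": [0,0,0]},{"gripper": 60,"offset": [0,0,0],"turn": [0,0,0]},{"gripper": 60,"offset": [0,-0.4,0],"turn": [0,0,0]},{"gripper": 60,"offset": [0,-0.8,0],"turn": [0,0,0]},{"gripper": 60,"offset": [0,-0.8,0],"turn": [0,0,0]},{"gripper": 60,"offset": [0,-0.3,-0.8],"turn": [0,0,0]},{"gripper": 60,"offset": [0,0,0],"turn": [0,0,0]},{"gripper": 60,"offset": [0,0,0],"turn": [0,0,0]}]'

```text
time: 28.75
eef_pos: [494.9, -219.9, 235.3]
tool_rot: [-0.706, 0.04, -0.041, 0.706]
contact_force: [-0.9, 0.5, 0.1]
width: 0.763
```

```bash
python3 - <<'E'
from h import *
p,Rm,s=pose();d=get_image('wrist');print(s['time'],p,s['contact_force'])
save('w12',d['image'])
P=wcloud(d,p,Rm)
m=(np.hypot(P[...,0]-499,P[...,1]+187)<22)&(P[...,2]>85)&(P[...,2]<105);q=P[m]
print('bolt',len(q),q.mean(0),cv2.minAreaRect(q[:,:2].astype(np.float32)));A=np.c_[q[:,:2]-q[:,:2].mean(0),np.ones(len(q))];print('plane',np.linalg.lstsq(A,q[:,2],rcond=None)[0])
d=get_image('side');save('s12',d['image']);d=get_image('top');save('t12',d['image'])
E
```

```text
28.75 [ 494.8905145  -219.93569301  235.26178633] [-0.88651079  0.50881153  0.07094956]
bolt 1782 [ 498.49338564 -186.69787488   92.56076022] ((498.3418273925781, -187.145263671875), (28.23012924194336, 27.89410400390625), 83.95690155029297)
plane [-5.18975046e-03 -3.10135302e-02  9.25607602e+01]
```

View pics/w12.png

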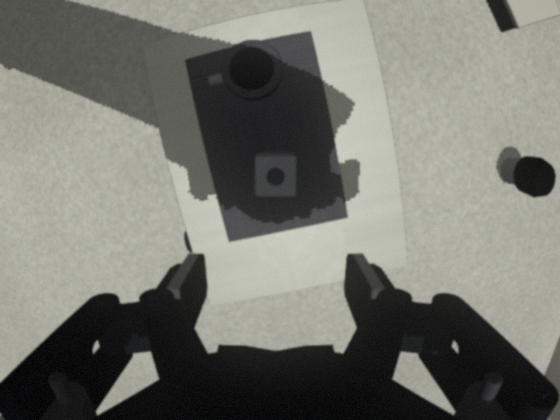

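View pics/s12.png

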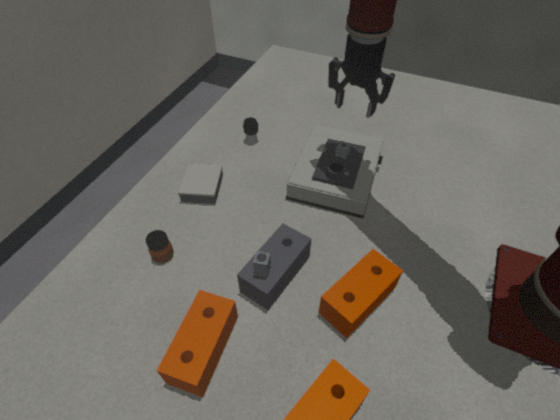

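View pics/t12.png

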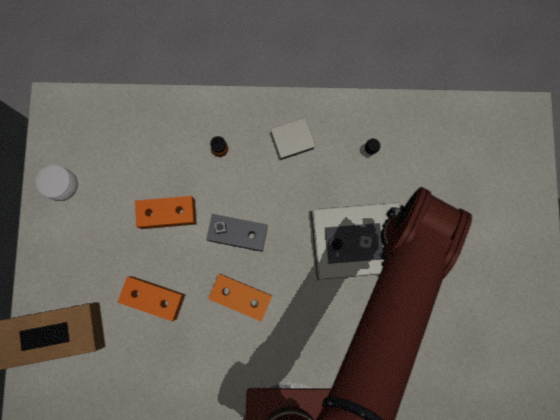

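```bash
python3 - <<'E'
from h import *
p,Rm,s=pose();d=get_image('wrist');P=wcloud(d,p,Rm)
def pl(n,m):
    q=P[m];A=np.c_[q[:,:2]-q[:,:2].mean(0),np.ones(len(q))];print(n,len(q),np.linalg.lstsq(A,q[:,2],rcond=None)[0])
r=np.hypot(P[...,0]-498.4,P[...,1]+187)
pl('head',(abs(P[...,0]-498.4)<10)&(abs(P[...,1]+187)<10)&(P[...,2]>91)&(P[...,2]<94.5))
pl('plate',(r>24)&(r<40)&(abs(P[...,2]-65)<3)&(P[...,1]>-210))
E
```

```text
head 891 [-5.49491263e-03 -3.20262631e-03  9.29005213e+01]
plate 4351 [-1.25853737e-03  1.05050008e-04  6.48094742e+01]
```

The head is flat, 28.1 mm above the plate (nominal 28). Handing in.

```bash
python3 -c "
from plant import *
print(finish_job(), state()['time'])"
```

```text
the job is handed in; nothing more can be done
the job is handed in; nothing more can be done
```

The job is done and handed in at about 29 s of the 72 s allowed, with the gripper clear of everything.

- **Aligning the plate:** I took the drift from the grey tool block and lowered its point through the overlap of the two holes without resistance. I then eased it sideways against about 5–6 N of plate friction and worked it down to its shoulder. The highest reading I saw on the stand was about 22 N, at the shoulder. A picture taken afterwards showed the bore round and full through the plate hole, with at most a sliver of bush, under 1 mm.
- **Drift returned:** it stands upright in its original hole. Its handle top measured 110 mm, as it did at the start.
- **Bolt seated:** it dropped through both holes with no noticeable load and touched down at about 3 N. A close fit of the depth image puts the top of its head 28.1 mm above the plate (28 mm nominal), level to about 0.3°.

One check disagreed: a first, rougher fit suggested the bolt head was tilted about 1.8°. That fit included edge pixels, and the tighter one did not confirm it. In the final top and side views the eyepiece, slide box, jar and orange blocks look unmoved.

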